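# Set and lock the tilted camera port's sleeve, then fit its spacer and retaining rings

### The job

Turn the numbered sleeve on the leaning camera port until 5 has clicked in at the white index mark and let go of it, then push the lock lever over, all the way away from the robot. After that slide the tall spacer ring fully home onto the port's bare steel nose and then the low retaining ring down on top of it, leaving both seated square and released, with the sleeve still at 5 and the lever still over. Leave the specimen holder, the objective and the screwdriver where they are.

Things in the scene. Friction and masses are not known exactly. Their poses are not given: they have to be found in the camera images.
- nose: Bare fixed steel nose (post) at the upper end of the leaning camera port: 26 mm diameter, 33 mm long, 2 mm chamfer at the tip. Origin: on its axis at the seat, a 36 mm shoulder about 152 mm above the table where the first ring rests. z: along the axis, outwards, 35 degrees from vertical, leaning towards the robot. x: towards the index-mark side, away from the robot and up.
- sleeve_mid (a point): Centre of the black numbered sleeve: 52 mm diameter, 30 mm long, coaxial with the nose (z along the axis), centre 19 mm and top edge 4 mm below the seat; the port below it is narrower (48, then 36 mm). White numbers 1 to 6 on its lower half; the fixed white index mark is on the collar just under it, on the side away from the robot.
- sleeve (a joint): Angle of the sleeve (rad): value n is at 0.449*(n-1), so 1 is 0 and 5 is 1.795; end stop just past 6. It grows when the sleeve turns counter-clockwise as seen looking down on the nose's tip. Spring detents at every value pull it in within about 0.12 rad; turning takes about 0.1 N m.
- lock (a joint): Angle of the lock lever (rad): 0 leans towards the robot (free), 1.0 leans away from it (locked, end stop). Stays where left; takes about 1 N at the ball. It swings about a level axis, in a vertical plane parallel to the nose's lean.
- lock_tip (a point): Centre of the 26 mm black ball on the lock lever's 80 mm long, 10 mm thick rod. The lever's pivot is 37 mm above the table, on an aluminium block (70 x 50 x 25 mm) on the white base disc (300 mm diameter, 15 mm thick), left of the port seen from the robot. The ball is 107 mm above the table at either end of its swing, 77 mm apart.
- spacer_mid (a point): Centre of the tall spacer ring: dark steel, 46 mm outer and 30 mm inner diameter, 18 mm high, lying flat on the table at the robot's left. z axis: the ring's axis. The same either way up.
- spacer: The same ring as a body; origin at the centre of its underside, z along its axis.
- retainer_mid (a point): Centre of the low retaining ring: dark steel, 40 mm outer and 30 mm inner diameter, 11 mm high, lying flat on the table at the robot's left. z axis: the ring's axis. The same either way up.
- retainer: The same ring as a body; origin at the centre of its underside, z along its axis.
- holder: Specimen holder: black flat block 50 x 75 x 14 mm with a 24 mm hole, lying on the table. Not to be disturbed. Origin: centre of its underside.
- objective: Brass microscope objective standing on the table, 32 mm diameter, 46 mm high. Not to be disturbed. Origin: centre of its underside.
- driver: Screwdriver, 170 mm long, lying on the table along its own x. Not to be disturbed.
Things that resemble listed ones, but are neither listed nor needed, are in the scene too. Leave any yellow look-alike of the retainer alone. Leave any blue look-alike of the spacer alone.

How it is judged (in metres and radians):
On the way, in this order (a step that is already met when the one before it is completed fails the run):
1. the sleeve stands at 5 and the fingers have let go of it (value of joint sleeve between 1.675 and 1.915 rad and contact force between the fingers and sleeve below 0.05 N), for 0.2 s.
2. the lock lever is fully over, with the sleeve at 5 (value of joint sleeve between 1.675 and 1.915 rad and value of joint lock above 0.88 rad), for 0.1 s.
3. the spacer ring is fully home on the nose, and released (x of spacer_mid in the frame of nose between -0.005 and 0.005 m and y of spacer_mid in the frame of nose between -0.005 and 0.005 m and z of spacer_mid in the frame of nose between 0.006 and 0.012 m and angle between the z axis of spacer_mid and the z axis of nose, either way round below 0.14 rad and contact force between the fingers and spacer below 0.05 N), for 0.2 s.
4. the retaining ring is home on top of the spacer, and released (x of spacer_mid in the frame of nose between -0.005 and 0.005 m and y of spacer_mid in the frame of nose between -0.005 and 0.005 m and z of spacer_mid in the frame of nose between 0.006 and 0.012 m and angle between the z axis of each of spacer_mid, retainer_mid and the z axis of nose, either way round below 0.14 rad and x of retainer_mid in the frame of nose between -0.005 and 0.005 m and y of retainer_mid in the frame of nose between -0.005 and 0.005 m and z of retainer_mid in the frame of nose between 0.0205 and 0.0265 m and contact force between the fingers and retainer below 0.05 N), for 0.2 s.
At the end, for the whole second after the job is handed in: The sleeve reads 5 (joint 1.795 +/- 0.12 rad), the lock lever is over (above 0.88 rad), the spacer's centre lies 9 +/- 3 mm and the retaining ring's centre 23.5 +/- 3 mm above the seat along the nose's axis, both within 5 mm of the axis and within 0.14 rad of square to it, at rest and released (all of step 2 and all of step 4 and linear speed of each of spacer, retainer below 0.02 m/s and contact force between the fingers and spacer below 0.05 N); the robot touches nothing.
It fails at once if the specimen holder is moved more than 25 mm (distance of holder from where it was at the start of the episode above 0.025 m).
It fails at once if the objective is moved more than 25 mm (distance of objective from where it was at the start of the episode above 0.025 m).
It fails at once if the screwdriver is moved more than 25 mm (distance of driver from where it was at the start of the episode above 0.025 m).
It also fails if it takes over 72 s, if anything falls off the work surface, if the arm or the gripper's body presses on something with over 40 N, if the wrist force passes 120 N, or if a joint passes its speed limit or range.

### The arm

A 6-joint arm with a two-finger parallel gripper is mounted at the origin on the work surface. World frame = base frame: x ahead of the robot, y to its left, z up, the work surface at z = 0. Lengths are in mm, angles in rad, forces in N, time in s.
With the tool pointing down it reaches from about 325 to 775 mm from the base axis. Payload 9.3 kg.
Tool frame: the origin (TCP) lies midway between the tips of the shut fingers; the grasp point (between the pads) lies 19 mm behind it; z points along the fingers, y is the line along which they close (so a half turn about z gives the same grasp; the last joint's range is limited). The gripper opens to 85 mm and grips with 20 to 120 N. Pads are 22 mm wide; open, the fingers measure 114 mm over their backs; the gripper's body (76 mm by 85 mm) begins 54 mm behind the grasp point. The pads swing forward as they close: fully open they stand 13 mm farther back than shut.
Start: joints at [1.114, 0.259, 0.021, 1.334, 0, 1.418], TCP at [164.533, 524.81, 231.279] pointing down, gripper open.
Joint ranges: [-3.04, 3.04], [-0.91, 1.82], [-1.04, 1.36], [-1.92, 1.95], [-1.52, 1.45], [-3.14, 3.14]. Speed limits (rad/s): [2.22, 2.22, 2.79, 3.14, 3.14, 3.14].

### API

Orientations are given as a unit quaternion [w, x, y, z].
In Python, from plant import ctrl, optics gives the robot as it stands. The module is installed in compiled form; this text tells all that it offers.
- The arm moves only by the tool apply_moves, never from a script. Its argument "motion" is a list of rows, each an object of numbers: "x", "y", "z": the shift along the tool's x, y, z in cm; "roll": the turn about the tool's z in degrees; "grip": the finger opening in cm, from 0 to 8.54. In form: [{"x": .., "y": .., "z": .., "roll": .., "grip": ..}, ...]. A call has 1 to 20 rows; each row shifts and turns the commanded pose from where the row before left it, along the tool's axes as they then stand; what a row does not reach is not made up. A row lasts 1/10 s, in which the tool goes at most 50 mm and 8.59 degrees, less where a joint would pass 70% of its speed; a pose out of reach is approached as far as the arm can. A call with a gripper value outside its range is refused whole. The fingers move at their own pace and stop on an object; the grip force is fixed at half the most. Time passes only in rows, so rows that do not move let the fingers close. It gives the time, the measured TCP pose, the force, the opening and the grip force at its end, in the units of the state.
- ctrl.sense(): the state, without advancing time (a new reading comes with each control period).
- optics.get_image(name): name is "side" or "top"; returns the picture (400x640x3 uint8, red, green, blue); there is no depth.
- optics.camera_info(name): a dict with "fov_y" (degrees; the focal length in pixels is half the picture's height over the tangent of half this angle, whatever the lens; pixels are square), "cx", "cy" (the principal point, pixels), "D" ([k1, k2, p1, p2, k3] as OpenCV has them; the pictures are not rectified), "world_from_camera" (4x4, takes a point from camera to world coordinates). Camera axes: x right, y down, z forward; pixel columns grow to the right and rows downward; lengths in mm; the calibration is good to about 2 mm. A picture is of the moment at which its call begins. camera_info takes no time and is no camera call.
- ctrl.close_job(): hands the job in; it is judged then, once.
The state is a dict: "t": time; "joint_positions": joint angles; "joint_velocities": joint speeds; "joint_torque": joint torques, N m; "tcp_pos": TCP position; "ee_rot": TCP orientation; "ft_force": force on the tool from outside, world axes, zero at the start; "moment": the same for the moment, N m; "width": opening from 0.0 (shut) to 1.0 (fully open); "gripper_force": force on a finger pad.
Only numpy, scipy, OpenCV 4.12 (cv2) and the standard library are available. Lean on these libraries where they do the work, as an engineer would, in place of code of your own. Each camera call takes 0.05 s, during which the arm holds its last target. There are 200 camera calls.

## Working session

There is one attempt and no reset: what is moved stays moved. The work goes in short steps, Python scripts to look and compute and a tool call to move; the robot and the scene stay as the last step left them, time stands still between calls to the robot, and variables do not carry over. Pictures are saved under pics/ and viewed, at most 10 in all, crops included, and the job is handed in when it is done.

Besides the shell and the picture viewer there is one more tool, called after "Request:" as name(argument=value, ...) on one line, values as JSON. apply_moves: Moves the arm, as the interface text tells. Its arguments: {"type":"object","properties":{"motion":{"type":"array","items":{"type":"object","properties":{"x":{"type":"number"},"y":{"type":"number"},"z":{"type":"number"},"roll":{"type":"number"},"grip":{"type":"number"}}}}},"required":["motion"]}

```bash
mkdir -p pics; ls
python3 - <<'E'
from plant import ctrl, optics
import cv2, numpy as np
np.set_printoptions(suppress=True,precision=4)
for n in ("side","top"):
    im=optics.get_image(n); cv2.imwrite(f"pics/{n}0.png",im[:,:,::-1]); i=optics.camera_info(n); print(n,i)
print(ctrl.sense())
E
```

```text
pics
side {'fov_y': 43.002779137503424, 'cx': 323.4952069108966, 'cy': 201.11885015767322, 'D': array([0.0095, 0.    , 0.    , 0.    , 0.    ]), 'world_from_camera': array([[  -0.9778,   -0.101 ,    0.1837,  246.6897],
       [  -0.2096,    0.4799,   -0.8519, 1101.7791],
       [  -0.0022,   -0.8715,   -0.4904,  771.1115],
       [   0.    ,    0.    ,    0.    ,    1.    ]])}
top {'fov_y': 49.292852569993116, 'cx': 316.3394325708748, 'cy': 205.86942813056407, 'D': array([-0.077,  0.   ,  0.   ,  0.   ,  0.   ]), 'world_from_camera': array([[  -0.    ,   -0.9929,    0.1191,  360.4917],
       [  -0.9998,    0.0024,    0.0197,  -35.9356],
       [  -0.0198,   -0.1191,   -0.9927, 1288.3095],
       [   0.    ,    0.    ,    0.    ,    1.    ]])}
{'t': 0.1, 'joint_positions': array([1.1144, 0.2591, 0.0209, 1.3337, 0.    , 1.4182]), 'joint_velocities': array([-0.0007, -0.0019,  0.0018, -0.0002, -0.0002, -0.0003]), 'joint_torque': array([  0.0039, -55.6691,  34.5072,   0.0115,  -0.0001,   0.    ]), 'tcp_pos': array([164.4216, 524.6025, 230.7322]), 'ee_rot': array([-0.0002,  0.1513,  0.9885, -0.0006]), 'ft_force': array([0.2785, 0.6047, 1.2725]), 'moment': array([ 0.0341, -0.0074,  0.0239]), 'gripper_force': 0.0, 'width': 0.9972594065052132}
```

View pics/side0.png

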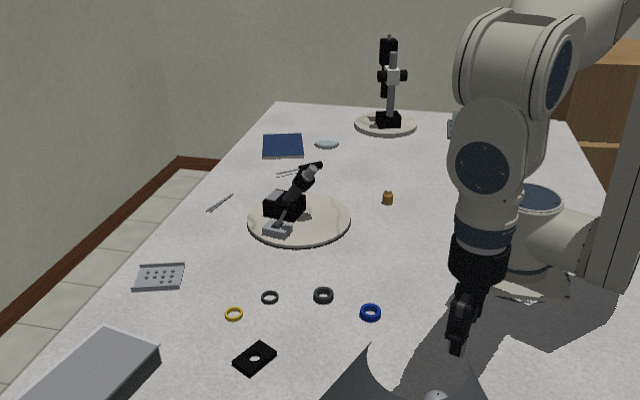

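View pics/top0.png

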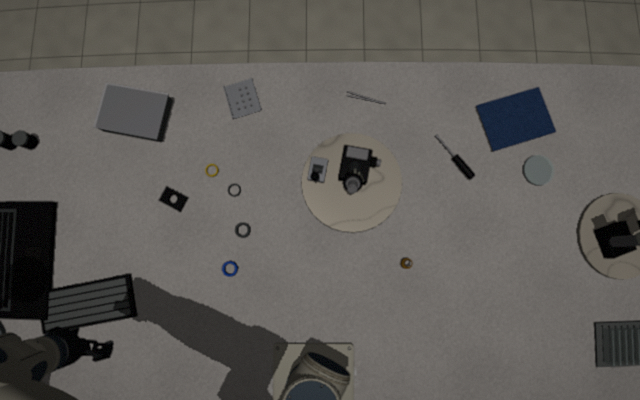

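Top picture: port with disc around (352,180), lever block (317,170); rings: dark big (243,230), dark small (234,190), yellow (212,170), blue (230,268); holder (173,199), objective (406,263), driver (455,158). Side: spacer (323,295), retainer (270,297), yellow (234,313), blue (370,312). Candidates are distinguished by colour and size. I'll check them in one close crop, along with the port.

```bash
cat > h.py <<'E'
import cv2, numpy as np
from plant import ctrl, optics
np.set_printoptions(suppress=True,precision=2)
def cam(n):
    i=optics.camera_info(n); f=200/np.tan(np.radians(i["fov_y"])/2)
    return np.array([[f,0,i["cx"]],[0,f,i["cy"]],[0,0,1]]),np.array(i["D"]),np.array(i["world_from_camera"])
def ray(n,p):
    K,D,T=cam(n); u=cv2.undistortPoints(np.array(p,float).reshape(1,1,2),K,D).ravel()
    d=T[:3,:3]@[u[0],u[1],1]; return T[:3,3],d/np.linalg.norm(d)
def plane(n,p,z):
    o,d=ray(n,p); return o+d*(z-o[2])/d[2]
def tri(ps,pt):
    (o1,d1),(o2,d2)=ray("side",ps),ray("top",pt)
    s=np.linalg.lstsq(np.c_[d1,-d2],o2-o1,rcond=None)[0]
    a,b=o1+s[0]*d1,o2+s[1]*d2; return (a+b)/2,np.linalg.norm(a-b)
def proj(n,X):
    K,D,T=cam(n); W=np.linalg.inv(T); r,_=cv2.Rodrigues(W[:3,:3])
    return cv2.projectPoints(np.atleast_2d(np.array(X,float)),r,W[:3,3],K,D)[0].reshape(-1,2)
def crop(im,x0,y0,w,h,k): return cv2.resize(im[y0:y0+h,x0:x0+w],None,fx=k,fy=k,interpolation=cv2.INTER_CUBIC)
E
python3 - <<'E'
from h import *
s=cv2.imread("pics/side0.png");t=cv2.imread("pics/top0.png")
A=np.hstack([crop(s,245,150,80,90,5),crop(t,305,130,80,90,5)]); B=np.hstack([crop(s,225,280,160,50,2.5),crop(t,190,155,160,50,2.5)])
cv2.imwrite("pics/c0.png",np.vstack([A,B]))
# rings: threshold against the table
for n,im,roi in (("side",s,(225,280,160,50)),("top",t,(195,155,65,125))):
    x,y,w,h=roi; g=im[y:y+h,x:x+w]; bg=np.median(g.reshape(-1,3),0); m=(np.abs(g.astype(int)-bg).max(2)>45).astype(np.uint8)
    for c in cv2.findContours(m,cv2.RETR_EXTERNAL,cv2.CHAIN_APPROX_NONE)[0]:
        if cv2.contourArea(c)>40: 
            e=cv2.fitEllipse(c); print(n,np.array(e[0])+[x,y],np.array(e[1]),cv2.contourArea(c),cv2.boundingRect(c))
E
```

```text
side [233.39 314.  ] [14.68 18.18] 208.0 (0, 27, 18, 16)
side [369.8  312.68] [19.63 21.87] 334.5 (134, 23, 22, 20)
side [269.33 297.29] [14.   17.88] 194.5 (36, 10, 18, 15)
side [322.88 295.42] [18.11 20.85] 294.5 (88, 6, 21, 19)
top [229.57 268.25] [15.06 15.33] 179.0 (27, 106, 17, 16)
top [242.56 229.67] [14.13 15.34] 168.0 (40, 68, 16, 15)
top [234.06 189.76] [11.81 12.62] 115.5 (33, 29, 13, 13)
top [211.55 169.9 ] [12.12 12.49] 117.0 (10, 9, 14, 13)
```

View pics/c0.png

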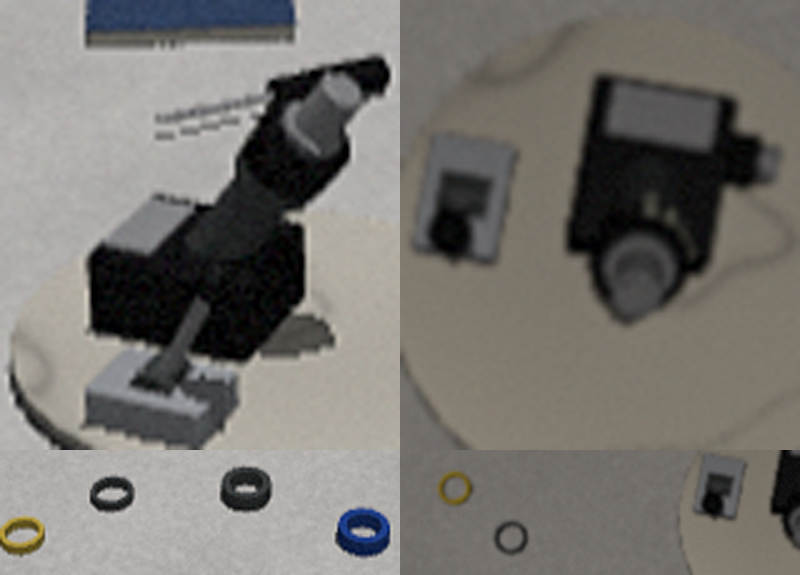

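Run:
```python
from h import *
for nm,a,b in (("spacer",[322.88,295.42],[242.56,229.67]),("retainer",[269.33,297.29],[234.06,189.76]),("blue",[369.8,312.68],[229.57,268.25]),("yellow",[233.39,314],[211.55,169.9])):
    print(nm,*tri(a,b), plane("side",a,9 if nm in("spacer","blue") else 5.5),plane("top",b,9 if nm in("spacer","blue") else 5.5))
s=cv2.imread("pics/side0.png");t=cv2.imread("pics/top0.png")
gs=s.max(2); gt=t.max(2)
print("side nose"); print(gs[160:186,296:326])
print("top nose"); print(gt[162:198,340:366])
# block top, top view
m=((gt>105)&(gt<255)).astype(np.uint8)
print("block"); print(gt[154:186:1,305:330])
```

```text
spacer [442.71 207.74   6.35] 2.335470956020123 [440.85 210.8    9.  ] [443.69 207.42   9.  ]
retainer [562.86 236.35   3.51] 2.204423122793913 [560.89 238.63   5.5 ] [563.64 236.17   5.5 ]
blue [329.11 244.14   6.99] 2.5478309314782024 [327.62 246.26   9.  ] [330.42 243.82   9.  ]
yellow [623.87 306.63   3.47] 2.5479831744165633 [621.52 308.8    5.5 ] [624.73 306.44   5.5 ]
side nose
[[181 179 175 176 177 177 177 178 179 179 176 176 173 175 179 176 176 179
  180 180 184 184 168 158 155 167 185 178 178 176]
 [179 177 177 178 177 179 175 173 177 182 181 182 182 178 178 179 182 166
  159 159 152 148 111  75  72 110 188 181 178 182]
 [175 174 177 177 176 174 176 174 179 177 182 180 167 158 162 149 145 112
   72  71  44   8  10  17  15   3 162 184 180 181]
 [178 178 180 178 178 179 182 178 183 155 160 155 113  72  73  43   1   7
   16  11  21  16  20  22  23   8  71 186 180 178]
 [180 183 178 181 168 156 161 151 154  72  78   6   7  19  84  54  47  69
   27  15  25  23  25  21  17  16   6 192 180 178]
 [174 180 165 149 112  77  77  41  11  20  18   6  13  67 141 112 103 119
   88  44  16
[... 9139 characters left out ...]
 6   1   5  11  15  36  71 104 109 108
   99  88 117 123 124 122 123]
 [128 126 115  92  86  72  63  53  41  20  14  19  27  42  65  95 101 103
   91  86 118 125 123 126 124]
 [129 127 126 118 117 110 106 101  84  58  40  41  54  57  59  72  75  77
   77  90 118 125 125 124 123]
 [128 129 128 127 128 127 127 124 116 102  73  79  99  99  90  82  68  66
   78 100 123 125 124 124 123]
 [129 126 129 129 128 130 129 128 126 121 108 112 122 125 116 112 106 104
  107 117 125 126 124 123 123]
 [131 130 126 129 127 128 127 128 129 126 126 126 127 129 126 126 126 123
  123 124 125 126 125 122 124]
 [128 128 127 129 127 127 127 128 128 125 127 125 127 127 127 127 127 126
  125 126 126 124 125 123 123]]
```

Run:
```python
from h import *
a,b=[313.5,167.3],[352.0,187.8]
T,e=tri(a,b); print("tip",T,e,plane("side",a,179),plane("top",b,179))
# ball, top view: dark blob
t=cv2.imread("pics/top0.png").max(2)
m=(t[168:184,307:322]<30).astype(np.uint8); M=cv2.moments(m,True); bc=[M['m10']/M['m00']+307,M['m01']/M['m00']+168]; print("ball px",bc,plane("top",bc,107))
# block rectangle corners at z=40 from top view
c=np.array([[311,156.5],[328.3,160],[324,182.5],[307.3,178.5]]); P=np.array([plane("top",p,40) for p in c]); print(P, P.mean(0))
for i,j in((3,0),(2,1)): d=P[j]-P[i]; print(np.degrees(np.arctan2(d[1],d[0])),np.linalg.norm(d))
# base disc
s=cv2.imread("pics/top0.png"); 
psi=np.radians(-9)
for psi in np.radians([-6,-9,-12]):
    ax=np.array([-np.sin(.611)*np.cos(psi),-np.sin(.611)*np.sin(psi),np.cos(.611)])
    for n,p in(("side",a),("top",b)):
        X=plane(n,p,179); print(n,np.degrees(psi),"seat",X-33*ax,proj("side",X-33*ax),proj("top",X-33*ax),"port foot",proj("side",X-120*ax),proj("top",X-120*ax))
s0=ctrl.sense(); print(proj("side",s0["tcp_pos"]),proj("top",s0["tcp_pos"]))
```

```text
tip [ 537.57 -106.29  177.63] 5.735027020464394 [ 533.9  -103.09  179.  ] [ 540.21 -105.77  179.  ]
ball px [314.6885245901639, 175.7377049180328] [585.82  -7.99 107.  ]
[[655.91   4.42  40.  ]
 [645.21 -46.18  40.  ]
 [578.55 -33.46  40.  ]
 [590.52  15.09  40.  ]] [617.55 -15.03  40.  ]
-9.2614208218964 66.2547491889321
-10.803957287326588 67.86795135435351
side -6.000000000000001 seat [ 552.73 -105.07  151.97] [[307.07 175.32]] [[351.06 184.76]] port foot [[290.91 195.49]] [[351.24 171.59]]
top -6.000000000000001 seat [ 559.04 -107.75  151.97] [[305.06 174.69]] [[352.05 182.4 ]] port foot [[289.01 194.82]] [[352.16 169.38]]
side -9.0 seat [ 552.6  -106.06  151.97] [[307.2  175.17]] [[351.43 184.81]] port foot [[291.41 194.91]] [[352.51 171.75]]
top -9.0 seat [ 558.91 -108.73  151.97] [[305.2  174.53]] [[352.42 182.44]] port foot [[289.51 194.25]] [[353.43 169.54]]
side -12.000000000000002 seat [ 552.42 -107.03  151.97] [[307.35 175.02]] [[351.8  184.87]] port foot [[291.96 194.35]] [[353.77 171.97]]
top -12.000000000000002 seat [ 558.73 -109.7   151.97] [[305.35 174.38]] [[352.79 182.51]] port foot [[290.06 193.69]] [[354.69 169.77]]
[[462.4  339.77]] [[ 96.08 337.31]]
```

Crop shows: steel nose in side view at (313,167) for its tip, in top view tip at (352,188); index mark at (354.5,170), next numbers to its right at (359,173) and (362,178) and none to its left, so the sleeve reads 1. The dark rings (not the yellow or the blue one) are the right ones. Moving over the port.

Request:
apply_moves(motion=[{"x": -1.5, "y": -1.2}, {"x": -2.8, "y": -2.4}, {"x": -2.9, "y": -2.5}, {"x": -2.9, "y": -2.5}, {"x": -2.9, "y": -2.5}, {"x": -2.9, "y": -2.5}, {"x": -2.9, "y": -2.5}, {"x": -2.9, "y": -2.5}, {"x": -2.9, "y": -2.5}, {"x": -2.9, "y": -2.5}, {"x": -2.9, "y": -2.5}, {"x": -2.9, "y": -2.5}, {"x": -2.9, "y": -2.5}, {"x": -2.9, "y": -2.5}, {"x": -2.9, "y": -2.5}, {"x": -2.9, "y": -2.5}, {"x": -2.9, "y": -2.4}, {"x": -2.9, "y": -2.4}, {"x": -2.9, "y": -2.2}, {"x": -2.5, "y": -2.0}])

```text
validation failed for argument at $.mo...
```

Request:
apply_moves(motion=[{"x": -1.5, "y": -1.2, "z": 0, "roll": 0, "grip": 8.5}, {"x": -2.8, "y": -2.4, "z": 0, "roll": 0, "grip": 8.5}])

```text
t: 0.3
tcp_pos: [194.4, 478.0, 230.4]
ee_rot: [-0.0, 0.15, 0.989, -0.0]
ft_force: [0.8, 0.5, -0.4]
width: 0.995
gripper_force: 0.0
```

Request:
apply_moves(motion=[{"x": -2.9, "y": -2.5, "z": 0, "roll": 0, "grip": 8.5}, {"x": -2.9, "y": -2.5, "z": 0, "roll": 0, "grip": 8.5}, {"x": -2.9, "y": -2.5, "z": 0, "roll": 0, "grip": 8.5}, {"x": -2.9, "y": -2.5, "z": 0, "roll": 0, "grip": 8.5}, {"x": -2.9, "y": -2.5, "z": 0, "roll": 0, "grip": 8.5}, {"x": -2.9, "y": -2.5, "z": 0, "roll": 0, "grip": 8.5}, {"x": -2.9, "y": -2.5, "z": 0, "roll": 0, "grip": 8.5}, {"x": -2.9, "y": -2.5, "z": 0, "roll": 0, "grip": 8.5}, {"x": -2.9, "y": -2.5, "z": 0, "roll": 0, "grip": 8.5}, {"x": -2.9, "y": -2.5, "z": 0, "roll": 0, "grip": 8.5}, {"x": -2.9, "y": -2.5, "z": 0, "roll": 0, "grip": 8.5}, {"x": -2.9, "y": -2.5, "z": 0, "roll": 0, "grip": 8.5}, {"x": -2.9, "y": -2.5, "z": 0, "roll": 0, "grip": 8.5}, {"x": -2.9, "y": -2.5, "z": 0, "roll": 0, "grip": 8.5}, {"x": -2.9, "y": -2.4, "z": 0, "roll": 0, "grip": 8.5}, {"x": -2.9, "y": -2.4, "z": 0, "roll": 0, "grip": 8.5}, {"x": -2.9, "y": -2.2, "z": 0, "roll": 0, "grip": 8.5}, {"x": -2.0, "y": -1.6, "z": 0, "roll": 0, "grip": 8.5}])

```text
t: 2.1
tcp_pos: [554.8, -93.9, 230.6]
ee_rot: [-0.0, 0.152, 0.988, 0.0]
ft_force: [1.1, 1.0, -0.0]
width: 1.0
gripper_force: 0.0
```

```bash
cat >> h.py <<'E'
PSI=np.radians(-10.5)
def fr():
    s=ctrl.sense(); w,x,y,z=s["ee_rot"]
    from scipy.spatial.transform import Rotation as R
    return s,R.from_quat([x,y,z,w]).as_matrix()
def go(X):
    s,M=fr(); yaw=np.degrees(np.arctan2(M[1,1],M[0,1]))
    print("t",s["t"],"tcp",s["tcp_pos"],"shift cm",M.T@(np.array(X)-s["tcp_pos"])/10,"yaw of tool y",yaw,"roll to neutral",yaw-79.5, "F",s["ft_force"],"M",s["moment"])
E
python3 - <<'E'
from h import *
go([566.7,-109.5,215])
for n in("side","top"): cv2.imwrite(f"pics/{n}1.png",optics.get_image(n)[:,:,::-1])
s=cv2.imread("pics/side1.png");t=cv2.imread("pics/top1.png"); P=ctrl.sense()["tcp_pos"]; a=proj("side",P)[0].astype(int); b=proj("top",P)[0].astype(int); print(proj("side",P),proj("top",P))
cv2.imwrite("pics/c1.png",np.hstack([crop(s,a[0]-40,a[1]-60,80,120,5),crop(t,b[0]-40,b[1]-60,80,120,5)]))
E
```

```text
t 2.1 tcp [554.76 -93.93 230.6 ] shift cm [-1.61 -1.13  1.56] yaw of tool y 72.52546055152327 roll to neutral -6.974539448476733 F [ 1.12  1.03 -0.04] M [ 0.01 -0.05  0.01]
[[304.72 150.53]] [[348.61 178.54]]
```

View pics/c1.png

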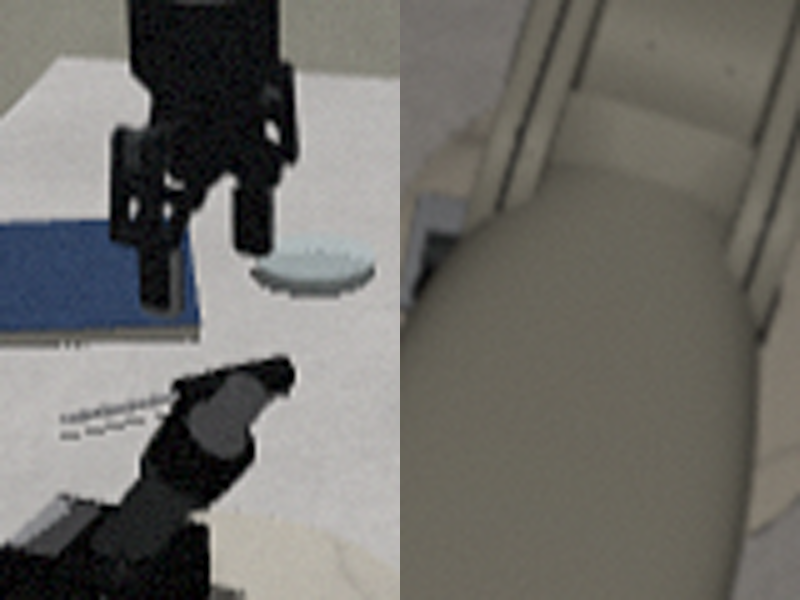

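Side crop: finger tips at (163,308) and (255,253) in the crop, midpoint ≈ (305.8,146) full-frame, about 1 px from the projection. The side camera therefore reads x about 3 mm low, so the two-view means are good. Descending over the sleeve at neutral.

Request:
apply_moves(motion=[{"x": -0.8, "y": -0.6, "z": 0, "roll": 0, "grip": 8.5}, {"x": -0.8, "y": -0.5, "z": 0, "roll": 0, "grip": 8.5}, {"x": 0, "y": 0, "z": 2, "roll": -7, "grip": 8.5}, {"x": 0, "y": 0, "z": 2, "roll": 0, "grip": 8.5}, {"x": 0, "y": 0, "z": 2, "roll": 0, "grip": 8.5}, {"x": 0, "y": 0, "z": 2, "roll": 0, "grip": 8.5}, {"x": 0, "y": 0, "z": 1.4, "roll": 0, "grip": 8.5}, {"x": 0, "y": 0, "z": 1, "roll": 0, "grip": 8.5}, {"x": 0, "y": 0, "z": 0, "roll": 0, "grip": 6.2}, {"x": 0, "y": 0, "z": 0, "roll": 0, "grip": 6.2}])

```text
t: 3.2
tcp_pos: [566.1, -107.1, 127.8]
ee_rot: [0.0, 0.09, 0.996, -0.0]
ft_force: [-0.8, -1.0, -0.2]
width: 0.73
gripper_force: 0.0
```

Request:
apply_moves(motion=[{"x": 0, "y": 0, "z": 0, "roll": 0, "grip": 6.0}, {"x": 0, "y": 0, "z": 0, "roll": 0, "grip": 5.8}])

```text
t: 3.4
tcp_pos: [566.2, -107.3, 128.1]
ee_rot: [0.001, 0.091, 0.996, -0.0]
ft_force: [-0.1, 0.3, -0.1]
width: 0.677
gripper_force: 0.0
```

Request:
apply_moves(motion=[{"x": 0, "y": 0, "z": 0, "roll": 0, "grip": 5.6}, {"x": 0, "y": 0, "z": 0, "roll": 0, "grip": 5.4}])

```text
t: 3.6
tcp_pos: [565.7, -108.9, 128.3]
ee_rot: [0.0, 0.091, 0.996, -0.002]
ft_force: [-4.7, -9.1, 6.3]
width: 0.635
gripper_force: 4.5
```

Request:
apply_moves(motion=[{"x": 0, "y": 0, "z": 0, "roll": 0, "grip": 5.2}, {"x": 0, "y": 0, "z": 0, "roll": 0, "grip": 5.0}, {"x": 0, "y": 0, "z": 0, "roll": 0, "grip": 5.0}])

```text
t: 3.9
tcp_pos: [565.4, -110.0, 128.9]
ee_rot: [0.0, 0.092, 0.996, -0.003]
ft_force: [-7.3, -13.4, 9.9]
width: 0.599
gripper_force: 38.9
```

Request:
apply_moves(motion=[{"x": 0, "y": -0.3, "z": 0, "roll": 0, "grip": 4.8}, {"x": 0, "y": 0, "z": 0, "roll": 0, "grip": 4.8}])

```text
t: 4.1
tcp_pos: [565.3, -110.2, 129.0]
ee_rot: [0.001, 0.091, 0.996, -0.0]
ft_force: [-4.2, 2.9, 12.4]
width: 0.585
gripper_force: 60.4
```

Request:
apply_moves(motion=[{"x": 0, "y": 0, "z": 0, "roll": -5, "grip": 4.8}, {"x": 0, "y": 0, "z": 0, "roll": -5, "grip": 4.8}, {"x": 0, "y": 0, "z": 0, "roll": -5, "grip": 4.8}, {"x": 0, "y": 0, "z": 0, "roll": 0, "grip": 4.8}])

```text
t: 4.5
tcp_pos: [565.6, -110.0, 129.3]
ee_rot: [0.001, -0.041, 0.999, -0.001]
ft_force: [-5.1, 6.3, 13.1]
width: 0.585
gripper_force: 90.0
```

Run:
```python
from h import *
go([566,-110,126])
```

```text
t 4.5 tcp [ 565.61 -109.97  129.32] shift cm [-0.04 -0.01  0.33] yaw of tool y 94.69265124865146 roll to neutral 15.192651248651458 F [-5.1  6.3 13.1] M [-0.39  0.85 -1.16]
```

Request:
apply_moves(motion=[{"x": 0, "y": 0, "z": 0, "roll": -5, "grip": 4.8}, {"x": 0, "y": 0, "z": 0, "roll": -5, "grip": 4.8}, {"x": 0, "y": 0, "z": 0, "roll": -5, "grip": 4.8}, {"x": 0, "y": 0, "z": 0, "roll": 0, "grip": 4.8}])

```text
t: 4.9
tcp_pos: [563.4, -110.5, 131.4]
ee_rot: [-0.0, -0.171, 0.985, -0.002]
ft_force: [-23.6, 6.7, 37.8]
width: 0.585
gripper_force: 113.4
```

Run:
```python
from h import *
go([566,-110,126])
```

```text
t 4.9 tcp [ 563.37 -110.51  131.43] shift cm [-0.27 -0.04  0.54] yaw of tool y 109.6445861950512 roll to neutral 30.144586195051204 F [-23.63   6.75  37.82] M [-1.2   4.03 -1.52]
```

Request:
apply_moves(motion=[{"x": 0, "y": 0, "z": 0, "roll": 0, "grip": 8.0}, {"x": 0, "y": 0, "z": 0, "roll": 0, "grip": 8.0}, {"x": 0, "y": 0, "z": 0, "roll": 0, "grip": 8.0}, {"x": 0, "y": 0, "z": 0, "roll": 8, "grip": 8.0}, {"x": 0, "y": 0, "z": 0, "roll": 8, "grip": 8.0}, {"x": 0, "y": 0, "z": 0, "roll": 8, "grip": 8.0}, {"x": 0, "y": 0, "z": 0, "roll": 8, "grip": 8.0}, {"x": 0, "y": 0, "z": 0, "roll": 8, "grip": 8.0}, {"x": 0, "y": 0, "z": 0, "roll": 8, "grip": 8.0}, {"x": 0, "y": 0, "z": 0, "roll": 7, "grip": 8.0}, {"x": 0, "y": 0, "z": 0, "roll": 0, "grip": 5.2}, {"x": 0, "y": 0, "z": 0, "roll": 0, "grip": 4.8}, {"x": 0, "y": 0, "z": 0, "roll": 0, "grip": 4.8}, {"x": 0, "y": 0, "z": 0, "roll": 0, "grip": 4.8}])

```text
t: 6.3
tcp_pos: [565.1, -110.5, 127.9]
ee_rot: [0.0, 0.303, 0.953, -0.0]
ft_force: [-4.1, -2.2, 6.7]
width: 0.616
gripper_force: 59.4
```

Request:
apply_moves(motion=[{"x": 0, "y": 0, "z": 0, "roll": -5, "grip": 4.8}, {"x": 0, "y": 0, "z": 0, "roll": -5, "grip": 4.8}, {"x": 0, "y": 0, "z": 0, "roll": -5, "grip": 4.8}, {"x": 0, "y": 0, "z": 0, "roll": -5, "grip": 4.8}, {"x": 0, "y": 0, "z": 0, "roll": -5, "grip": 4.8}, {"x": 0, "y": 0, "z": 0, "roll": -5, "grip": 4.8}, {"x": 0, "y": 0, "z": 0, "roll": -5, "grip": 4.8}, {"x": 0, "y": 0, "z": 0, "roll": -5, "grip": 4.8}, {"x": 0, "y": 0, "z": 0, "roll": -5, "grip": 4.8}, {"x": 0, "y": 0, "z": 0, "roll": -5, "grip": 4.8}, {"x": 0, "y": 0, "z": 0, "roll": 0, "grip": 4.8}])

```text
t: 7.4
tcp_pos: [563.7, -110.4, 129.9]
ee_rot: [-0.001, -0.129, 0.992, -0.001]
ft_force: [-17.6, 5.7, 28.1]
width: 0.588
gripper_force: 112.4
```

Run:
```python
from h import *
go([566,-110,126])
```

```text
t 7.4 tcp [ 563.68 -110.43  129.93] shift cm [-0.24 -0.02  0.39] yaw of tool y 104.8345082907935 roll to neutral 25.334508290793494 F [-17.6    5.71  28.09] M [-1.29  3.05 -1.78]
```

Request:
apply_moves(motion=[{"x": 0, "y": 0, "z": 0, "roll": 0, "grip": 8.5}, {"x": 0, "y": 0, "z": 0, "roll": 0, "grip": 8.5}, {"x": 0, "y": 0, "z": 0, "roll": 0, "grip": 8.5}, {"x": 0, "y": 0, "z": -2, "roll": 8, "grip": 8.5}, {"x": 0, "y": 0, "z": -3, "roll": 8, "grip": 8.5}, {"x": 0, "y": 0, "z": -3, "roll": 8, "grip": 8.5}, {"x": 0, "y": 0, "z": -2, "roll": 1.3, "grip": 8.5}, {"x": 0, "y": 3, "z": 0, "roll": 0, "grip": 8.5}, {"x": 0, "y": 4, "z": 0, "roll": 0, "grip": 8.5}, {"x": 0, "y": 4, "z": 0, "roll": 0, "grip": 8.5}, {"x": 0, "y": 4, "z": 0, "roll": 0, "grip": 8.5}, {"x": 0, "y": 3, "z": 0, "roll": 0, "grip": 8.5}, {"x": 0, "y": 0, "z": 0, "roll": 0, "grip": 8.5}])

```text
t: 8.7
tcp_pos: [599.1, 70.1, 226.6]
ee_rot: [-0.0, 0.091, 0.996, 0.0]
ft_force: [0.7, -0.9, -0.2]
width: 0.996
gripper_force: 0.0
```

```bash
cat > look.py <<'E'
from h import *
import sys
k=sys.argv[1]
for n in("side","top"): cv2.imwrite(f"pics/{n}{k}.png",optics.get_image(n)[:,:,::-1])
t=cv2.imread(f"pics/top{k}.png"); s=cv2.imread(f"pics/side{k}.png")
c=np.hstack([crop(s,280,150,40,50,10),crop(t,333,155,40,50,10)]).astype(float)
cv2.imwrite(f"pics/c{k}.png",np.clip(c*1.8,0,255).astype(np.uint8)); print(t.max(2)[164:182,340:368])
go([566,-110,126])
E
python3 look.py 2
```

```text
[[ 59  17  14  17  16  13  16  13  18  17  20  22  22  24  27  23  28  23
   20  22  15  18  16  22  14  14  19  20]
 [ 57  12  12  16  15  17  22  19  16  23  24  23  20  25  28  25  28  26
   23  19  20  19  17  18  19  17  19  14]
 [ 52  11  14  20  18  16  18  14  17  16  24  21  20  28  26  25  26  25
   25  20  22  13  16  18  18  12  19  16]
 [ 44  12  13  15  18  20  19  22  16  17  23  27  25  23  27  28  27  24
   20  23  19  14  19  15  17  16  14  15]
 [ 39  14  17  16  15  20  18  16  21  19  21  25  22  29  45  49  33  26
   27  19  21  20  17  16  13  20  19  13]
 [ 27  14  18  21  14  18  15  19  18  20  27  24  27  39  67  64  43  24
   23  20  18  17  17  16  20  17  18  14]
 [ 22  17  16  20  14  19  19  11  11  28  47  41  29  35  59  54  39  23
   25  27  23  17  24  18  17  20  18  18]
 [ 15  15  19  17  15  22  23  28  31  54  72  57  26  26  43  37  29  20
   29  29  23  15  21  19  26  15  12  21]
 [ 12  21  15  18  17  22  41  49  41  60  71  51  23  22  34  31  29  30
   44  42  27  18  15  17  14  18  18  23]
 [ 17  18  18  16  23  28  57  62  35  36  43  
[... 484 characters left out ...]
41  27  17
    9   8  23  53  71  39  14  15  21  57]
 [  0   9  10   5   4   5  16  26  44  61  67  73  74  74  72  65  53  37
   22  11  16  37  53  30  14  15  24  64]
 [  6   0   0   2   6   7  24  46  64  74  75  73  73  71  72  72  71  60
   38  18   4  18  27  19  14  16  29  75]
 [ 51  40  29  12  12  17  41  65  73  68  67  62  61  62  63  66  73  72
   58  34  13  12  11  17  17  15  29  80]
 [103  98  70  29  12  29  52  71  68  57  52  54  54  59  56  56  64  72
   70  48  24   4  12  11  13  12  38  81]]
t 8.8 tcp [598.83  67.34 226.66] shift cm [ -0.03 -18.03  10.07] yaw of tool y 79.43262373989859 roll to neutral -0.06737626010141184 F [-0.28 -0.34 -0.43] M [-0.02 -0.01  0.02]
```

Run:
```python
from h import *
u=np.array([np.cos(PSI),np.sin(PSI),0]);v=np.array([-np.sin(PSI),np.cos(PSI),0]);k=np.array([0,0,1.])
a=-np.sin(.611)*u+np.cos(.611)*k; xp=np.cos(.611)*u+np.sin(.611)*k
S=np.array([556.3,-107.8,152])
for d in range(-4,5):
    th=d*.449; X=S-26*a+26*(np.cos(th)*xp+np.sin(th)*v); print(d,proj("top",X),proj("side",X))
```

```text
-4 [[361.43 182.98]] [[306.63 178.29]]
-3 [[362.23 179.13]] [[303.51 175.6 ]]
-2 [[361.11 175.3 ]] [[299.94 173.91]]
-1 [[358.27 172.26]] [[296.61 173.55]]
0 [[354.27 170.64]] [[294.16 174.61]]
1 [[349.93 170.77]] [[293.11 176.91]]
2 [[346.13 172.62]] [[293.68 180.01]]
3 [[343.63 175.8 ]] [[295.78 183.27]]
4 [[342.92 179.66]] [[299.   186.04]]
```

View pics/c2.png

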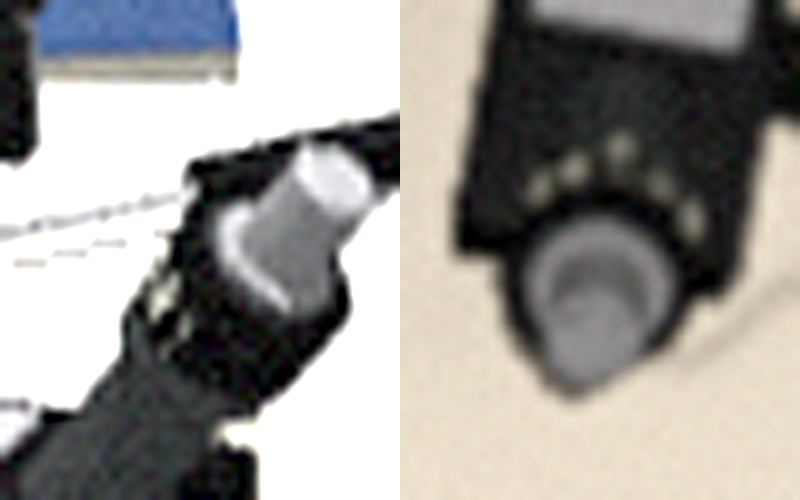

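Run:
```python
from h import *
for n,(x,y,w,h) in(("side",(289,170,16,20)),("top",(340,164,28,20))):
    a=cv2.imread(f"pics/{n}0.png").max(2).astype(int);b=cv2.imread(f"pics/{n}2.png").max(2).astype(int)
    print(n); print((b-a)[y:y+h,x:x+w])
```

```text
side
[[  3  -1   2   4   0   4   1   7   1   4  -7   5   6   6  -1   2]
 [  3   2   0   4   5   7   5   2   6   2 -18   5  16  19   4   9]
 [  9   0   7   5   2   9   6   4   7  -2   0  14  23  11   8   5]
 [  3   2   8   8   9   7   0  16   0   0  -9  13   1   5   2   2]
 [  4   5   5   6   2   7  -8  39  16  12   8  -7 -14   3   3  -1]
 [  5   7   5   1   3   6 -19  58 -12  -8  -9  -8   0   5   3   5]
 [  7   5   5   1   9  10  23  41 -17   0 -20   6  12   5  -2   0]
 [  5   8   9   7  -3  29  46  28  48   2   3   4   6  -1  -5  10]
 [  5   4   2   5   6  15  64  67  83  -9   7   4   7  -8  -2   1]
 [  3   4   7   4  20  34  84 112  59  -3  -8  -1   5  -5   2  -5]
 [  5   4   6   5 -11  25 100 118  45  -6  -4  -8   6 -18  11  -7]
 [  3   4   3   2   3   7  99  -4 -20  26  -2   1 -10  -7 -13 -10]
 [  8   8   5  -2   6   4  13  -6   7  54  14   3   1   0   5  12]
 [  4   4   6   4   5   8   6   0  17  52 -16 -14   5   3   0  12]
 [  3   6   8   8   0   4   2  26  19   6   1   6  -7  -4   0  -5]
 [  4   5   7  -1  -3  -1   1  34  -9  11   4  -7  15  -7  -7   8]
 [  5   2   9  -3 -10  
[... 1890 characters left out ...]
  0   6   2   1   0   0   4  -2   6   3   1   1   2   3   1  -2  -2  -5
   -1   2   6  13  19  -1  -2   0   2   4]
 [  2  -4  -7  -3   3  -1   3   2   2   0   0   3   4   1   1   0   4   3
   -2  -2  -5   5   0 -18 -10   2   7   5]
 [  4  -3  -2   2  11   1   2   2   3   0   5   3   1   3   3   4   4   0
    0   1  -1   1 -20 -27 -11  -3   0   2]
 [  6   5   2   1   0   3   1   1  -1   1  -1   4   2   5   2   0   3   2
    1   3   1  -8  -9 -25  -5   6   6  -3]
 [  4   4   1   6   0   4   1   0   4   3   2   3  -1   1  -1   4   3   3
    2   3   8   4  -4 -16   1   6   3   4]
 [  4   5   4   4   2  -3   1   3   4  -1   2   1   3   3   2  -1   2   2
    3   4   2   8  -4   3   3  -3   1   5]]
```

Blobs: index (354.5,169); numbers to the left at (350,171.5) and (346.5,173), plus a thin "1" in the side view at (298,182); two to the right at (358.7,173) and (361.8,176.6). So the sleeve reads 4. One more click.

Request:
apply_moves(motion=[{"x": 0, "y": -3, "z": 0, "roll": 0, "grip": 8.5}, {"x": 0, "y": -4, "z": 0, "roll": 0, "grip": 8.5}, {"x": 0, "y": -4, "z": 0, "roll": 0, "grip": 8.5}, {"x": 0, "y": -4, "z": 0, "roll": 0, "grip": 8.5}, {"x": 0, "y": -3, "z": 0, "roll": 0, "grip": 8.5}, {"x": 0, "y": 0, "z": 2, "roll": 7, "grip": 8.5}, {"x": 0, "y": 0, "z": 3, "roll": 7, "grip": 8.5}, {"x": 0, "y": 0, "z": 3, "roll": 0, "grip": 8.5}, {"x": 0, "y": 0, "z": 1.8, "roll": 0, "grip": 8.5}, {"x": 0, "y": 0, "z": 0, "roll": 0, "grip": 6.0}, {"x": 0, "y": 0, "z": 0, "roll": 0, "grip": 5.2}, {"x": 0, "y": 0, "z": 0, "roll": 0, "grip": 4.8}, {"x": 0, "y": 0, "z": 0, "roll": 0, "grip": 4.8}, {"x": 0, "y": 0, "z": 0, "roll": 0, "grip": 4.8}])

```text
t: 10.2
tcp_pos: [565.6, -110.9, 130.9]
ee_rot: [0.001, 0.214, 0.977, -0.001]
ft_force: [-4.0, -3.2, 6.0]
width: 0.596
gripper_force: 62.1
```

Request:
apply_moves(motion=[{"x": 0, "y": 0, "z": 0, "roll": -4, "grip": 4.8}, {"x": 0, "y": 0, "z": 0, "roll": -4, "grip": 4.8}, {"x": 0, "y": 0, "z": 0, "roll": -4, "grip": 4.8}, {"x": 0, "y": 0, "z": 0, "roll": -4, "grip": 4.8}, {"x": 0, "y": 0, "z": 0, "roll": -4, "grip": 4.8}, {"x": 0, "y": 0, "z": 0, "roll": -4, "grip": 4.8}, {"x": 0, "y": 0, "z": 0, "roll": -4, "grip": 4.8}, {"x": 0, "y": 0, "z": 0, "roll": 0, "grip": 4.8}])

```text
t: 11.0
tcp_pos: [564.0, -109.8, 132.0]
ee_rot: [-0.0, -0.03, 1.0, -0.001]
ft_force: [-15.3, 6.1, 20.3]
width: 0.583
gripper_force: 84.8
```

Request:
apply_moves(motion=[{"x": 0, "y": 0, "z": 0, "roll": 0, "grip": 8.5}, {"x": 0, "y": 0, "z": 0, "roll": 0, "grip": 8.5}, {"x": 0, "y": 0, "z": 0, "roll": 0, "grip": 8.5}, {"x": 0, "y": 0, "z": -2, "roll": 7, "grip": 8.5}, {"x": 0, "y": 0, "z": -3, "roll": 7, "grip": 8.5}, {"x": 0, "y": 0, "z": -3, "roll": 0, "grip": 8.5}, {"x": 0, "y": 0, "z": -2, "roll": 0, "grip": 8.5}, {"x": 0, "y": 3, "z": 0, "roll": 0, "grip": 8.5}, {"x": 0, "y": 4, "z": 0, "roll": 0, "grip": 8.5}, {"x": 0, "y": 4, "z": 0, "roll": 0, "grip": 8.5}, {"x": 0, "y": 4, "z": 0, "roll": 0, "grip": 8.5}, {"x": 0, "y": 3, "z": 0, "roll": 0, "grip": 8.5}, {"x": 0, "y": 0, "z": 0, "roll": 0, "grip": 8.5}])

```text
t: 12.3
tcp_pos: [599.2, 70.1, 229.0]
ee_rot: [-0.0, 0.091, 0.996, 0.0]
ft_force: [0.4, -0.4, -0.3]
width: 0.997
gripper_force: 0.0
```

```bash
python3 look.py 3 | tail -2
python3 - <<'E'
from h import *
for n,(x,y,w,h) in(("side",(289,170,16,20)),("top",(340,164,28,20))):
    a=cv2.imread(f"pics/{n}0.png").max(2).astype(int);b=cv2.imread(f"pics/{n}3.png").max(2).astype(int)
    print(n); print(b[y:y+h,x:x+w] if n=="top" else (b-a)[y:y+h,x:x+w])
E
```

```text
69  49  24  10   7  13   8  12  40  84]]
t 12.4 tcp [598.9   67.32 228.98] shift cm [ -0.04 -18.03  10.3 ] yaw of tool y 79.38283286865007 roll to neutral -0.11716713134993029 F [1.4  0.71 0.43] M [-0.02  0.01 -0.04]
side
[[  7  -2   6   1  -1   2   7   3  -1  -1  -6  13   1  -5  -2   3]
 [  7   6   0   0   7   4   5   4   6   0  -8   5   8   0  -2   6]
 [  5   2   7   5   9   4   3   4   6  -2  -3   6  21   3   9   3]
 [  3   5   9   8   6  10   5  16   3   4 -11  18   3   7   2   1]
 [  7   5   5   2   5   8 -10  19  -1  10   3  -1 -11   3   3   3]
 [  5   6   5   3   4   7 -13   3   0  -9 -12   1   2   3   6   3]
 [  3   4   5   3   9 -13  19  47  -6   0  -7   0   9  11   0   5]
 [  9  12   3   7   6 -53  29  27  46   3  -6  10  14  15   1  10]
 [  5   1   2   5   9 -10  49  68 123 -13   6   0  -1   4   3   0]
 [  3   4   1   3  22  17  56 113 135 -14  -5  -4   5  -4   2  -4]
 [  4   2   9   4  -6  16 108 116  37  34  -8  -3  -1  -4  10  -2]
 [  6   8   7   5   4   9 125  11  13  47  44   7  -5  -8  -1  -3]
 [  5   4   4   1   8   6   8  11  52  61  78  13   9  -7   1  13]
 [  3  
[... 2107 characters left out ...]
  2   5  13  19  27  11  12  24  44  60  70  72  74  75  73  66  56  39
   23  16   4  14   8  16  19  14  26  64]
 [  3   7   6   9  13  15  27  45  63  75  76  73  72  74  74  72  71  61
   39  22   8  11   9  20  20  21  28  74]
 [ 48  44  30  13  14  17  43  67  74  69  63  61  60  64  60  64  75  73
   58  34  12  12  11  13  19  16  32  82]
 [104  98  67  27  11  29  56  73  68  58  53  53  54  54  56  58  63  71
   69  49  24  10   7  13   8  12  40  84]
 [124 116  77  33  12  35  62  74  60  51  49  52  56  56  54  52  54  64
   74  58  25  11   4   9  10  16  52  97]
 [128 116  79  34  13  36  66  72  55  49  52  58  61  59  54  54  51  62
   77  68  35   7  10   0   7  35  81 113]]
```

Top picture 3 shows one number right of the index at (358.7,173) and three left at (349.5,171), (346.5,173), (343.7,176). The side view has the thin "1" one slot further round, so the sleeve reads 5. Now the lever.

Request:
apply_moves(motion=[{"x": 1.3, "y": -2, "z": 0, "roll": 0, "grip": 0}, {"x": 1.3, "y": -3, "z": 0, "roll": 0, "grip": 0}, {"x": 1.3, "y": -2.7, "z": 0, "roll": 0, "grip": 0}, {"x": 0, "y": 0, "z": 2, "roll": 0, "grip": 0}, {"x": 0, "y": 0, "z": 3, "roll": 0, "grip": 0}, {"x": 0, "y": 0, "z": 3, "roll": 0, "grip": 0}, {"x": 0, "y": 0, "z": 3, "roll": 0, "grip": 0}, {"x": 0, "y": 0, "z": 1.7, "roll": 0, "grip": 0}, {"x": 0, "y": 0, "z": 0, "roll": 0, "grip": 0}])

```text
t: 13.3
tcp_pos: [544.6, -2.7, 100.2]
ee_rot: [-0.002, 0.094, 0.996, 0.0]
ft_force: [0.4, 0.0, -0.3]
width: -0.002
gripper_force: 0.0
```

Request:
apply_moves(motion=[{"x": -1, "y": 0, "z": 0, "roll": 0, "grip": 0}, {"x": -1, "y": 0, "z": 0, "roll": 0, "grip": 0}, {"x": -1, "y": 0, "z": 0, "roll": 0, "grip": 0}, {"x": -1, "y": 0, "z": 0, "roll": 0, "grip": 0}, {"x": -1, "y": 0, "z": 0, "roll": 0, "grip": 0}, {"x": -1, "y": 0, "z": 0, "roll": 0, "grip": 0}, {"x": -1, "y": 0, "z": 0, "roll": 0, "grip": 0}, {"x": -0.8, "y": 0, "z": 0, "roll": 0, "grip": 0}, {"x": 0, "y": 0, "z": 0, "roll": 0, "grip": 0}])

```text
t: 14.2
tcp_pos: [623.8, -16.4, 101.9]
ee_rot: [0.0, 0.093, 0.996, -0.0]
ft_force: [-0.2, -0.1, -0.4]
width: 0.002
gripper_force: 0.0
```

Request:
apply_moves(motion=[{"x": -0.4, "y": 0, "z": 0, "roll": 0, "grip": 0}, {"x": -0.4, "y": 0, "z": 0, "roll": 0, "grip": 0}, {"x": 0, "y": 0, "z": 0, "roll": 0, "grip": 0}])

```text
t: 14.5
tcp_pos: [630.9, -17.7, 102.3]
ee_rot: [0.0, 0.093, 0.996, -0.0]
ft_force: [0.7, -0.4, 0.4]
width: -0.0
gripper_force: 0.0
```

Request:
apply_moves(motion=[{"x": -0.4, "y": 0, "z": 0, "roll": 0, "grip": 0}, {"x": -0.3, "y": 0, "z": 0, "roll": 0, "grip": 0}, {"x": 0, "y": 0, "z": 0, "roll": 0, "grip": 0}])

```text
t: 14.8
tcp_pos: [633.3, -18.1, 102.0]
ee_rot: [-0.004, 0.093, 0.996, 0.0]
ft_force: [-20.3, 1.8, 9.4]
width: 0.001
gripper_force: 10.2
```

Request:
apply_moves(motion=[{"x": -0.3, "y": 0, "z": 0, "roll": 0, "grip": 0}, {"x": -0.2, "y": 0, "z": 0, "roll": 0, "grip": 0}, {"x": 0, "y": 0, "z": 0, "roll": 0, "grip": 0}])

```text
t: 15.1
tcp_pos: [633.9, -18.1, 101.8]
ee_rot: [-0.008, 0.093, 0.996, 0.0]
ft_force: [-39.2, 3.9, 20.5]
width: 0.0
gripper_force: 20.2
```

Run:
```python
from h import *
go([566,-110,126])
s=optics.get_image("side")[:,:,::-1]; t=optics.get_image("top")[:,:,::-1]
cv2.imwrite("pics/c4.png",np.hstack([crop(s,245,140,80,110,5),crop(t,285,110,80,110,5)]))
```

```text
t 15.1 tcp [633.93 -18.12 101.82] shift cm [  5.02 -10.29  -2.33] yaw of tool y 79.34238229019746 roll to neutral -0.15761770980253687 F [-39.18   3.85  20.48] M [1.12 7.95 0.09]
```

View pics/c4.png

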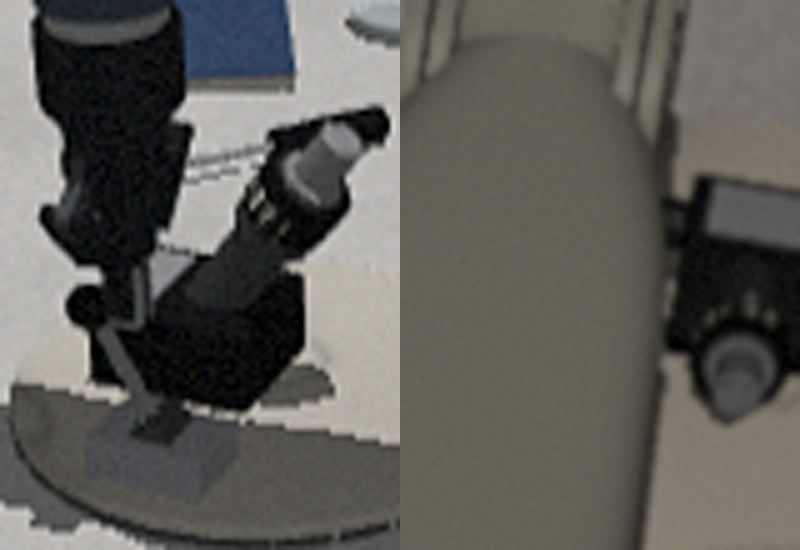

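Side crop shows the ball at crop (85,305), leaning away from the robot against its stop with 39 N; the lever is over. Next I touch the nose's near side to fix its place along the lean.

Request:
apply_moves(motion=[{"x": 1, "y": 0, "z": 0, "roll": 0, "grip": 0}, {"x": 3, "y": 0, "z": -2, "roll": 0, "grip": 0}, {"x": 4, "y": 0, "z": -2, "roll": 0, "grip": 0}, {"x": 3, "y": 0, "z": -2, "roll": 0, "grip": 0}, {"x": 1, "y": -3, "z": 0, "roll": 0, "grip": 0}, {"x": 0, "y": -4, "z": 0, "roll": 0, "grip": 0}, {"x": 0, "y": -3.3, "z": 0, "roll": 0, "grip": 0}, {"x": 0, "y": 0, "z": 0, "roll": 0, "grip": 0}])

```text
t: 16.0
tcp_pos: [505.1, -101.8, 162.8]
ee_rot: [0.001, 0.095, 0.995, -0.001]
ft_force: [0.9, 0.4, -0.1]
width: 0.001
gripper_force: 0.0
```

Request:
apply_moves(motion=[{"x": -0.5, "y": 0, "z": 0, "roll": 0, "grip": 0}, {"x": -0.2, "y": 0, "z": 0, "roll": 0, "grip": 0}, {"x": 0, "y": 0, "z": 0, "roll": 0, "grip": 0}])

```text
t: 16.3
tcp_pos: [512.9, -99.4, 162.2]
ee_rot: [0.0, 0.093, 0.996, 0.0]
ft_force: [-0.0, 0.4, 0.5]
width: 0.005
gripper_force: 0.0
```

Request:
apply_moves(motion=[{"x": -0.3, "y": 0, "z": 0, "roll": 0, "grip": 0}, {"x": 0, "y": 0, "z": 0, "roll": 0, "grip": 0}])

```text
t: 16.5
tcp_pos: [515.5, -100.0, 162.2]
ee_rot: [-0.0, 0.093, 0.996, 0.0]
ft_force: [0.2, 0.6, 0.5]
width: -0.001
gripper_force: 0.0
```

Request:
apply_moves(motion=[{"x": -0.2, "y": 0, "z": 0, "roll": 0, "grip": 0}, {"x": 0, "y": 0, "z": 0, "roll": 0, "grip": 0}])

```text
t: 16.7
tcp_pos: [516.1, -100.2, 162.0]
ee_rot: [-0.001, 0.093, 0.996, 0.0]
ft_force: [-6.2, 1.7, 1.8]
width: -0.001
gripper_force: 3.1
```

Request:
apply_moves(motion=[{"x": -0.2, "y": 0, "z": 0, "roll": 0, "grip": 0}, {"x": 0, "y": 0, "z": 0, "roll": 0, "grip": 0}])

```text
t: 16.9
tcp_pos: [516.3, -100.3, 161.9]
ee_rot: [-0.003, 0.093, 0.996, 0.001]
ft_force: [-14.2, 4.1, 7.9]
width: -0.001
gripper_force: 7.3
```

Contact at TCP U≈525.6, so the seat is at about (554.6,-107.9,152). Now the spacer: its target is (442.8,207.8).

Request:
apply_moves(motion=[{"x": 1.5, "y": 0, "z": 0, "roll": 0, "grip": 3}, {"x": 2, "y": 2, "z": -2, "roll": 0, "grip": 7}, {"x": 2, "y": 4, "z": -2, "roll": 0, "grip": 7}, {"x": 2, "y": 4, "z": -1, "roll": 0, "grip": 7}, {"x": 2, "y": 4, "z": 0, "roll": 0, "grip": 7}, {"x": 2, "y": 4, "z": 0, "roll": 0, "grip": 7}, {"x": 1, "y": 4, "z": 2, "roll": 0, "grip": 7}, {"x": 0.3, "y": 4, "z": 3, "roll": 0, "grip": 7}, {"x": 0, "y": 3, "z": 3, "roll": 0, "grip": 7}, {"x": 0, "y": 0, "z": 3, "roll": 0, "grip": 7}, {"x": 0, "y": 0, "z": 0, "roll": 0, "grip": 7}, {"x": 0, "y": 0, "z": 0, "roll": 0, "grip": 7}])

```text
t: 18.1
tcp_pos: [447.2, 207.2, 102.8]
ee_rot: [-0.0, 0.093, 0.996, -0.0]
ft_force: [-0.8, 0.7, 0.9]
width: 0.819
gripper_force: 0.0
```

Run:
```python
from h import *
go([442.8,207.8,1.5])
s=optics.get_image("side")[:,:,::-1]
cv2.imwrite("pics/c5.png",crop(s,280,230,80,80,7))
```

```text
t 18.1 tcp [447.16 207.21 102.77] shift cm [ 0.43 -0.02 10.13] yaw of tool y 79.30486191925229 roll to neutral -0.19513808074771077 F [-0.75  0.75  0.89] M [-0.01 -0.01 -0.01]
```

View pics/c5.png

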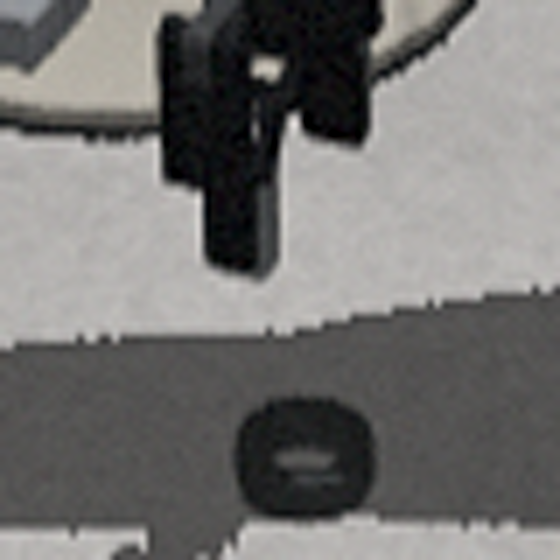

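The fingers' midpoint at crop (290,205) stands above the ring at (305,458), 0.4 cm off along x. Descending and gripping.

Request:
apply_moves(motion=[{"x": 0.4, "y": 0, "z": 2, "roll": 0, "grip": 7}, {"x": 0, "y": 0, "z": 3, "roll": 0, "grip": 7}, {"x": 0, "y": 0, "z": 3, "roll": 0, "grip": 7}, {"x": 0, "y": 0, "z": 1.5, "roll": 0, "grip": 7}, {"x": 0, "y": 0, "z": 0.6, "roll": 0, "grip": 7}, {"x": 0, "y": 0, "z": 0, "roll": 0, "grip": 5.5}, {"x": 0, "y": 0, "z": 0, "roll": 0, "grip": 4}, {"x": 0, "y": 0, "z": 0, "roll": 0, "grip": 4}, {"x": 0, "y": 0, "z": 0, "roll": 0, "grip": 4}])

```text
t: 19.05
tcp_pos: [444.4, 207.9, 3.3]
ee_rot: [0.001, 0.093, 0.996, 0.0]
ft_force: [-0.7, -1.6, 5.6]
width: 0.513
gripper_force: 60.0
```

Request:
apply_moves(motion=[{"x": 0, "y": 0, "z": -2, "roll": 0, "grip": 4}, {"x": 0, "y": 0, "z": -3, "roll": 0, "grip": 4}, {"x": 0, "y": 0, "z": 0, "roll": 0, "grip": 4}])

```text
t: 19.35
tcp_pos: [445.9, 208.7, 55.8]
ee_rot: [0.004, 0.093, 0.996, 0.001]
ft_force: [0.2, 0.6, -0.7]
width: 0.512
gripper_force: 61.3
```

Request:
apply_moves(motion=[{"x": 0, "y": 0, "z": -3, "roll": 0, "grip": 4}, {"x": 0, "y": 0, "z": -4, "roll": 0, "grip": 4}, {"x": 0, "y": -2, "z": -4, "roll": 0, "grip": 4}, {"x": -1.5, "y": -4, "z": -3, "roll": 0, "grip": 4}, {"x": -2, "y": -4, "z": -0.9, "roll": 0, "grip": 4}, {"x": -2, "y": -4, "z": 0, "roll": 0, "grip": 4}, {"x": -2, "y": -4, "z": 0, "roll": 0, "grip": 4}, {"x": -2, "y": -4, "z": 0, "roll": 0, "grip": 4}, {"x": -2, "y": -4, "z": 0, "roll": 0, "grip": 4}, {"x": -1.5, "y": -2.1, "z": 0, "roll": 0, "grip": 4}, {"x": -0.6, "y": -1, "z": 0, "roll": 0, "grip": 4}, {"x": 0, "y": 0, "z": 0, "roll": 0, "grip": 4}, {"x": 0, "y": 0, "z": 0, "roll": 0, "grip": 4}])

```text
t: 20.65
tcp_pos: [522.1, -100.6, 199.2]
ee_rot: [-0.0, 0.093, 0.996, 0.0]
ft_force: [-0.3, -0.6, -0.6]
width: 0.513
gripper_force: 61.4
```

```bash
cat > st.py <<'E'
from h import *
import sys
s,M=fr(); p=s["tcp_pos"]; c,q=np.cos(PSI),np.sin(PSI)
print("t",round(s["t"],2),"U,V,z",c*p[0]+q*p[1],-q*p[0]+c*p[1],p[2],"F uvz",c*s["ft_force"][0]+q*s["ft_force"][1],-q*s["ft_force"][0]+c*s["ft_force"][1],s["ft_force"][2],"M",s["moment"],"w",s["width"],s["gripper_force"])
if len(sys.argv)>1:
    im=optics.get_image("side")[:,:,::-1]; cv2.imwrite(f"pics/c{sys.argv[1]}.png",np.clip(crop(im,275,125,80,80,7)*1.5,0,255).astype(np.uint8)); cv2.imwrite(f"pics/s{sys.argv[1]}.png",im)
E
python3 st.py 6
```

```text
t 20.65 U,V,z 531.7275983606439 -3.799025493014568 199.24184517718533 F uvz -0.1667882409164795 -0.600697244869157 -0.6093960632167011 M [-0.02  0.   -0.03] w 0.5125194751935354 61.363803120329976
```

View pics/c6.png

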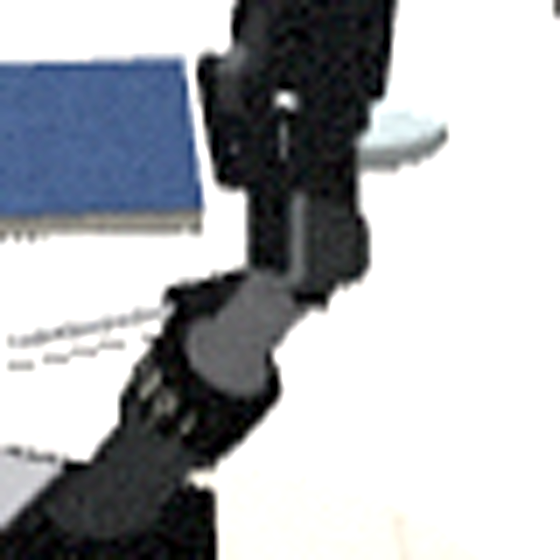

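The ring sits centred in the pads and flat, at crop (310,245); the nose tip is at (265,290). I press the ring's far rim on the nose tip to tilt it in the pads.

Request:
apply_moves(motion=[{"x": -0.4, "y": -0.1, "z": 0.4, "roll": 0, "grip": 4}, {"x": 0, "y": 0, "z": 0.4, "roll": 0, "grip": 4}, {"x": 0, "y": 0, "z": 0, "roll": 0, "grip": 4}])

```text
t: 21.0
tcp_pos: [526.0, -102.4, 190.4]
ee_rot: [-0.001, 0.093, 0.996, 0.0]
ft_force: [0.3, 0.3, -0.3]
width: 0.513
gripper_force: 61.4
```

Request:
apply_moves(motion=[{"x": 0, "y": 0, "z": 0.3, "roll": 0, "grip": 4}, {"x": 0, "y": 0, "z": 0.2, "roll": 0, "grip": 4}, {"x": 0, "y": 0, "z": 0, "roll": 0, "grip": 4}])

```text
t: 21.3
tcp_pos: [525.9, -102.8, 186.8]
ee_rot: [0.0, 0.093, 0.996, 0.0]
ft_force: [-4.5, 2.3, 10.0]
width: 0.511
gripper_force: 62.4
```

Request:
apply_moves(motion=[{"x": 0, "y": 0, "z": 0.3, "roll": 0, "grip": 4}, {"x": 0, "y": 0, "z": 0.2, "roll": 0, "grip": 4}, {"x": 0, "y": 0, "z": 0, "roll": 0, "grip": 4}])

```text
t: 21.6
tcp_pos: [525.3, -102.9, 182.6]
ee_rot: [0.0, 0.093, 0.996, -0.0]
ft_force: [-11.2, 1.8, 16.9]
width: 0.508
gripper_force: 65.5
```

```bash
python3 st.py
```

```text
t 21.6 U,V,z 535.243586475438 -5.478495657605066 182.57048766312843 F uvz -11.363456490993164 -0.3177744978772161 16.87023026789761 M [ 0.33  1.83 -0.01] w 0.5084306412071556 65.46665266156197
```

Request:
apply_moves(motion=[{"x": 0, "y": 0, "z": 0.3, "roll": 0, "grip": 4}, {"x": 0, "y": 0, "z": 0.2, "roll": 0, "grip": 4}, {"x": 0, "y": 0, "z": 0, "roll": 0, "grip": 4}])

```text
t: 21.9
tcp_pos: [525.6, -103.7, 178.0]
ee_rot: [0.001, 0.094, 0.996, -0.001]
ft_force: [-10.7, -1.7, 19.6]
width: 0.511
gripper_force: 68.6
```

Request:
apply_moves(motion=[{"x": 0, "y": 0, "z": 0.2, "roll": 0, "grip": 4}, {"x": 0, "y": 0, "z": 0, "roll": 0, "grip": 4}])

```text
t: 22.1
tcp_pos: [525.8, -103.9, 176.2]
ee_rot: [0.001, 0.094, 0.996, -0.001]
ft_force: [-10.0, -2.2, 21.0]
width: 0.512
gripper_force: 69.6
```

```bash
python3 st.py
```

```text
t 22.1 U,V,z 535.9484561094072 -6.360796909116104 176.22612196706555 F uvz -9.418315200484384 -3.988098867185392 20.967352896930972 M [-0.48  1.78 -0.09] w 0.5124037474891748 69.63997959999688
```

Request:
apply_moves(motion=[{"x": 0, "y": 0, "z": -1, "roll": 0, "grip": 4}, {"x": 0, "y": 0, "z": -1, "roll": 0, "grip": 4}, {"x": 0, "y": 0.1, "z": 0, "roll": 0, "grip": 4}, {"x": 0, "y": 0, "z": 0, "roll": 0, "grip": 4}])

```text
t: 22.5
tcp_pos: [526.6, -102.0, 194.0]
ee_rot: [0.0, 0.093, 0.996, 0.0]
ft_force: [0.1, -0.1, -0.9]
width: 0.506
gripper_force: 67.2
```

```bash
python3 st.py 7
```

```text
t 22.5 U,V,z 536.4036459948187 -4.354599954298891 194.00315879209492 F uvz 0.12157275778319127 -0.12568133580372734 -0.8584671924658769 M [-0.02  0.02 -0.02] w 0.506202884156394 67.15319121081848
```

View pics/c7.png

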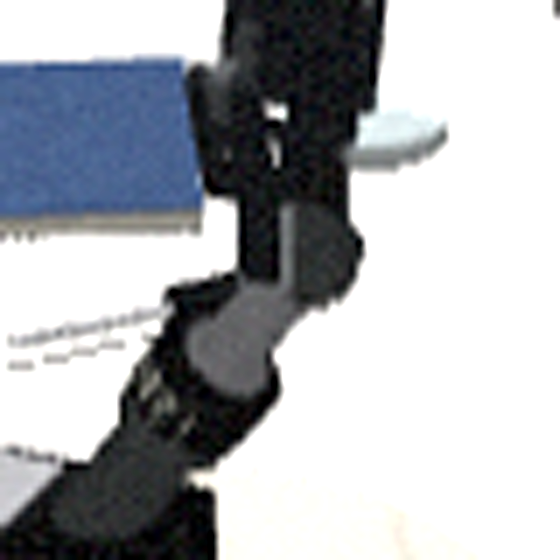

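Picture shows the ring tilted (lower right rim at crop (345,300), right corner (362,250)), about parallel to the nose face. Moving onto the axis and in.

Request:
apply_moves(motion=[{"x": -0.3, "y": -0.1, "z": 0.5, "roll": 0, "grip": 4}, {"x": 0, "y": 0, "z": 0.5, "roll": 0, "grip": 4}, {"x": 0, "y": 0, "z": 0, "roll": 0, "grip": 4}])

```text
t: 22.85
tcp_pos: [528.8, -103.6, 182.7]
ee_rot: [-0.001, 0.093, 0.996, 0.0]
ft_force: [0.8, -0.4, -0.5]
width: 0.509
gripper_force: 67.1
```

Request:
apply_moves(motion=[{"x": -0.12, "y": 0, "z": 0.16, "roll": 0, "grip": 4}, {"x": -0.12, "y": 0, "z": 0.16, "roll": 0, "grip": 4}, {"x": 0, "y": 0, "z": 0, "roll": 0, "grip": 4}])

```text
t: 23.15
tcp_pos: [531.7, -104.2, 180.7]
ee_rot: [-0.0, 0.093, 0.996, 0.0]
ft_force: [0.3, -0.7, -0.2]
width: 0.511
gripper_force: 67.2
```

Request:
apply_moves(motion=[{"x": -0.12, "y": 0, "z": 0.16, "roll": 0, "grip": 4}, {"x": -0.12, "y": 0, "z": 0.16, "roll": 0, "grip": 4}, {"x": 0, "y": 0, "z": 0, "roll": 0, "grip": 4}])

```text
t: 23.45
tcp_pos: [534.7, -104.8, 178.1]
ee_rot: [0.001, 0.093, 0.996, -0.0]
ft_force: [2.7, -1.3, -0.8]
width: 0.515
gripper_force: 67.2
```

```bash
python3 st.py
```

```text
t 23.45 U,V,z 544.8522028645058 -5.627325766912165 178.061152172683 F uvz 2.914501090427369 -0.7821991192807743 -0.8332702554465973 M [-0.16 -0.69 -0.06] w 0.5154209293285633 67.21679500071332
```

Request:
apply_moves(motion=[{"x": -0.12, "y": 0, "z": 0.16, "roll": 0, "grip": 4}, {"x": -0.12, "y": 0, "z": 0.16, "roll": 0, "grip": 4}, {"x": 0, "y": 0, "z": 0, "roll": 0, "grip": 4}])

```text
t: 23.75
tcp_pos: [537.0, -105.2, 174.5]
ee_rot: [0.001, 0.093, 0.996, -0.0]
ft_force: [2.9, -0.7, 0.7]
width: 0.513
gripper_force: 67.4
```

Request:
apply_moves(motion=[{"x": -0.12, "y": 0, "z": 0.16, "roll": 0, "grip": 4}, {"x": -0.12, "y": 0, "z": 0.16, "roll": 0, "grip": 4}, {"x": 0, "y": 0, "z": 0, "roll": 0, "grip": 4}])

```text
t: 24.05
tcp_pos: [539.2, -105.6, 171.2]
ee_rot: [0.0, 0.093, 0.996, -0.0]
ft_force: [4.9, -1.4, 1.9]
width: 0.516
gripper_force: 67.4
```

```bash
python3 st.py
```

```text
t 24.05 U,V,z 549.3965103313221 -5.591055063417997 171.16580851063983 F uvz 5.114526895977924 -0.4490800462324994 1.9098902494487933 M [-0.1  -1.08  0.01] w 0.5156045147065293 67.44161127659027
```

Request:
apply_moves(motion=[{"x": -0.15, "y": 0, "z": 0.16, "roll": 0, "grip": 4}, {"x": -0.13, "y": 0, "z": 0.16, "roll": 0, "grip": 4}, {"x": -0.12, "y": 0, "z": 0.16, "roll": 0, "grip": 4}, {"x": -0.12, "y": 0, "z": 0.16, "roll": 0, "grip": 4}, {"x": 0, "y": 0, "z": 0, "roll": 0, "grip": 4}])

```text
t: 24.55
tcp_pos: [544.0, -106.5, 164.4]
ee_rot: [-0.0, 0.093, 0.996, 0.0]
ft_force: [4.0, 0.0, 1.1]
width: 0.509
gripper_force: 67.3
```

Request:
apply_moves(motion=[{"x": -0.12, "y": 0, "z": 0.16, "roll": 0, "grip": 4}, {"x": -0.12, "y": 0, "z": 0.16, "roll": 0, "grip": 4}, {"x": -0.12, "y": 0, "z": 0.16, "roll": 0, "grip": 4}, {"x": 0, "y": 0, "z": 0, "roll": 0, "grip": 4}])

```text
t: 24.95
tcp_pos: [546.7, -106.9, 159.8]
ee_rot: [-0.001, 0.093, 0.996, 0.0]
ft_force: [-1.1, 1.9, 3.3]
width: 0.513
gripper_force: 67.7
```

```bash
python3 st.py
```

```text
t 24.95 U,V,z 557.0599572285971 -5.477915578710622 159.77943411811427 F uvz -1.425233838933284 1.6426626584965753 3.272362840595445 M [0.09 0.1  0.02] w 0.513426916005079 67.66148183494806
```

Request:
apply_moves(motion=[{"x": -0.12, "y": 0, "z": 0.16, "roll": 0, "grip": 4}, {"x": -0.12, "y": 0, "z": 0.16, "roll": 0, "grip": 4}, {"x": 0, "y": 0, "z": 0, "roll": 0, "grip": 4}])

```text
t: 25.25
tcp_pos: [548.9, -107.3, 156.5]
ee_rot: [-0.001, 0.093, 0.996, 0.0]
ft_force: [-3.1, 0.8, 1.8]
width: 0.511
gripper_force: 67.5
```

Request:
apply_moves(motion=[{"x": -0.12, "y": 0, "z": 0.16, "roll": 0, "grip": 4}, {"x": -0.06, "y": 0, "z": 0.08, "roll": 0, "grip": 4}, {"x": 0, "y": 0, "z": 0, "roll": 0, "grip": 4}])

```text
t: 25.55
tcp_pos: [550.2, -107.5, 154.5]
ee_rot: [-0.001, 0.093, 0.996, 0.0]
ft_force: [-7.4, 1.4, 7.7]
width: 0.51
gripper_force: 68.2
```

```bash
python3 st.py
```

```text
t 25.55 U,V,z 560.6084835486038 -5.445172641697965 154.48110063673008 F uvz -7.474853569967414 -0.00822455509284703 7.724708992789171 M [ 0.34  1.13 -0.06] w 0.509608298748502 68.18304488318972
```

Request:
apply_moves(motion=[{"x": -0.08, "y": 0, "z": 0.12, "roll": 0, "grip": 4}, {"x": -0.04, "y": 0, "z": 0.06, "roll": 0, "grip": 4}, {"x": 0, "y": 0, "z": 0, "roll": 0, "grip": 4}])

```text
t: 25.85
tcp_pos: [550.3, -107.5, 153.7]
ee_rot: [-0.002, 0.093, 0.996, -0.0]
ft_force: [-15.3, 4.2, 19.9]
width: 0.513
gripper_force: 69.5
```

Request:
apply_moves(motion=[{"x": 0, "y": 0, "z": 0, "roll": 0, "grip": 6}, {"x": 0, "y": 0, "z": 0, "roll": 0, "grip": 7}, {"x": 0, "y": 0, "z": 0, "roll": 0, "grip": 7}, {"x": 0, "y": 0, "z": 0, "roll": 0, "grip": 7}])

```text
t: 26.25
tcp_pos: [552.6, -108.2, 152.3]
ee_rot: [-0.0, 0.093, 0.996, 0.0]
ft_force: [0.1, -0.5, 0.6]
width: 0.818
gripper_force: 0.0
```

```bash
python3 st.py
```

```text
t 26.25 U,V,z 563.0961967511133 -5.646086393221125 152.25993718134748 F uvz 0.15019981812876676 -0.49628428901415633 0.5889052247277649 M [-0.01  0.    0.05] w 0.8179864433444892 0.0
```

Spacer seated (force met at the predicted depth) and released. Now the retainer.

Request:
apply_moves(motion=[{"x": 0, "y": 0, "z": -2, "roll": 0, "grip": 7}, {"x": 0, "y": 0, "z": -3, "roll": 0, "grip": 7}, {"x": 0, "y": 0, "z": -3, "roll": 0, "grip": 7}, {"x": 0.5, "y": 3, "z": 0, "roll": 0, "grip": 7}, {"x": 0.7, "y": 4, "z": 0, "roll": 0, "grip": 7}, {"x": 0.7, "y": 4, "z": 0, "roll": 0, "grip": 7}, {"x": 0.7, "y": 4, "z": 0, "roll": 0, "grip": 7}, {"x": 0.7, "y": 4, "z": 0, "roll": 0, "grip": 7}, {"x": 0.7, "y": 4, "z": 0, "roll": 0, "grip": 7}, {"x": 0.7, "y": 4, "z": 0, "roll": 0, "grip": 7}, {"x": 0.6, "y": 4, "z": 3, "roll": 0, "grip": 7}, {"x": 0.3, "y": 3, "z": 4, "roll": 0, "grip": 7}, {"x": 0, "y": 0, "z": 4, "roll": 0, "grip": 7}, {"x": 0, "y": 0, "z": 4, "roll": 0, "grip": 7}, {"x": 0, "y": 0, "z": 3, "roll": 0, "grip": 6.5}, {"x": 0, "y": 0, "z": 0, "roll": 0, "grip": 6.5}, {"x": 0, "y": 0, "z": 0, "roll": 0, "grip": 6.5}])

```text
t: 27.95
tcp_pos: [561.0, 236.0, 53.3]
ee_rot: [-0.0, 0.093, 0.996, -0.0]
ft_force: [0.3, 0.0, 0.3]
width: 0.765
gripper_force: 0.0
```

```bash
python3 st.py
python3 - <<'E'
from h import *
go([559.0,237,4])
t=optics.get_image("top")[:,:,::-1]; s=optics.get_image("side")[:,:,::-1]; cv2.imwrite("pics/top8.png",t);cv2.imwrite("pics/side8.png",s)
# ring pixel positions in the side view again (dark blob near retainer)
g=s[285:312,255:285].max(2).astype(int); m=(g<70).astype(np.uint8)
for c in cv2.findContours(m,cv2.RETR_EXTERNAL,cv2.CHAIN_APPROX_NONE)[0]:
    if cv2.contourArea(c)>40: e=cv2.fitEllipse(c); print(np.array(e[0])+[255,285],e[1])
E
```

```text
t 27.95 U,V,z 508.5808458283175 334.26986509862223 53.3176773363376 F uvz 0.28250071534805204 0.05872885241317977 0.30016726510301156 M [-0.   -0.07 -0.01] w 0.7650403940542306 0.0
t 27.95 tcp [560.98 235.99  53.32] shift cm [0.21 0.06 4.93] yaw of tool y 79.28660329077937 roll to neutral -0.21339670922063192 F [0.29 0.01 0.3 ] M [-0.   -0.07 -0.01]
[269.43 297.25] (14.048492431640625, 17.65752601623535)
```

Request:
apply_moves(motion=[{"x": 0.2, "y": 0.1, "z": 2, "roll": 0, "grip": 6.5}, {"x": 0, "y": 0, "z": 2, "roll": 0, "grip": 6.5}, {"x": 0, "y": 0, "z": 0.8, "roll": 0, "grip": 6}, {"x": 0, "y": 0, "z": 0.1, "roll": 0, "grip": 5}, {"x": 0, "y": 0, "z": 0, "roll": 0, "grip": 3.5}, {"x": 0, "y": 0, "z": 0, "roll": 0, "grip": 3.4}, {"x": 0, "y": 0, "z": 0, "roll": 0, "grip": 3.4}, {"x": 0, "y": 0, "z": 0, "roll": 0, "grip": 3.4}])

```text
t: 28.85
tcp_pos: [559.7, 237.5, 5.7]
ee_rot: [0.001, 0.093, 0.996, 0.0]
ft_force: [-1.8, 0.3, 6.8]
width: 0.418
gripper_force: 59.5
```

```bash
python3 st.py
```

```text
t 28.85 U,V,z 507.0709030559372 335.55695472781065 5.695344795739961 F uvz -1.8673437876482522 -0.06808177513752872 6.78427075442396 M [-0.17  0.42 -0.01] w 0.41833770161089767 59.54014666378498
```

Request:
apply_moves(motion=[{"x": 0, "y": 0, "z": -1.5, "roll": 0, "grip": 3.4}, {"x": 0, "y": 0, "z": -3, "roll": 0, "grip": 3.4}, {"x": 0, "y": 0, "z": 0, "roll": 0, "grip": 3.4}])

```text
t: 29.15
tcp_pos: [561.4, 238.0, 53.4]
ee_rot: [0.003, 0.093, 0.996, 0.001]
ft_force: [1.6, 1.2, 0.1]
width: 0.421
gripper_force: 60.0
```

Request:
apply_moves(motion=[{"x": 0, "y": 0, "z": -3, "roll": 0, "grip": 3.4}, {"x": 0, "y": 0, "z": -4, "roll": 0, "grip": 3.4}, {"x": 0, "y": -1, "z": -4, "roll": 0, "grip": 3.4}, {"x": 0, "y": -3, "z": -3.5, "roll": 0, "grip": 3.4}, {"x": 0, "y": -4, "z": -0.5, "roll": 0, "grip": 3.4}, {"x": 0, "y": -4, "z": 0, "roll": 0, "grip": 3.4}, {"x": -0.5, "y": -4, "z": 0, "roll": 0, "grip": 3.4}, {"x": -0.5, "y": -4, "z": 0, "roll": 0, "grip": 3.4}, {"x": -0.5, "y": -4, "z": 0, "roll": 0, "grip": 3.4}, {"x": -0.5, "y": -4, "z": 0, "roll": 0, "grip": 3.4}, {"x": -0.5, "y": -4, "z": 0, "roll": 0, "grip": 3.4}, {"x": 0, "y": -2, "z": 0, "roll": 0, "grip": 3.4}, {"x": 0, "y": 0, "z": 0, "roll": 0, "grip": 3.4}, {"x": 0, "y": 0, "z": 0, "roll": 0, "grip": 3.4}])

```text
t: 30.55
tcp_pos: [520.4, -101.5, 199.1]
ee_rot: [0.0, 0.094, 0.996, 0.0]
ft_force: [0.5, -0.8, -0.4]
width: 0.422
gripper_force: 60.1
```

```bash
python3 st.py 8
python3 - <<'E'
from h import *
s=cv2.imread("pics/s8.png").max(2); print(s[150:180,303:330])
E
```

```text
t 30.55 U,V,z 530.1321037213983 -4.950125858878977 199.1129367166885 F uvz 0.6770581325185089 -0.6760909135557827 -0.3641056744129744 M [ 0.03  0.03 -0.03] w 0.42178647446700107 60.11032361537218
[[128 190 188 194  50  12  12  17   8  19  16  20   8  20  20  14  23  16
   16  17   9  15  19 128 193 187 189]
 [102 193 189 189 134  88  89  73  37  15  12  21  21  23  20  17  20  15
   16  15  20  13  23 130 191 186 185]
 [ 91 196 189 185 188 162 163 154  89   2  13   9  17  14  18  57  53  14
    7  19  17  12  14 125 190 183 186]
 [ 87 182 186 183 184 186 190 196 120   7  23  12  24  25  17  83  74  13
   20  13  22  14  21 125 190 185 186]
 [ 85 155 183 183 183 184 187 190 116  10  23  14  10  18  16  79  70   5
   24  21  16   1  25 132 188 187 183]
 [ 87 168 184 182 184 186 183 189 121  10  22  20  27   6  20  77  69   8
   17   8  22  17  21 128 188 181 184]
 [ 96 194 186 182 187 185 181 187 132  15  20  19   8  19  20  74  67  21
   13  15  17  18  18 128 191 185 184]
 [ 90 190 182 180 184 184 184 186 140  10  23  21  18  20  23  79  73  24
   29  18  18  13  13 138 188 185 186]

[... 1786 characters left out ...]
 182 185 182 178 183]
 [ 33  37  34  34  35  35  40  57  70  65  67  56  34  27  23  93 191 182
  183 183 182 186 188 185 180 182 181]
 [ 30  34  37  33  36  30  35  34  60  61  59  33  34  31  22  66 194 187
  185 183 185 187 185 183 184 187 186]
 [ 33  28  29  37  33  29  32  36  30  37  42  36  28  28  21 101 191 185
  183 185 182 182 181 185 184 183 182]
 [ 36  36  36  40  39  34  32  30  34  32  32  29  33  25  64 171 186 185
  186 187 186 182 182 179 184 184 181]
 [ 29  34  34  37  35  38  34  39  26  37  34  35  24  71 150 196 188 186
  185 184 185 182 183 182 180 180 185]
 [  7  20  32  34  29  37  40  28  32  33  35  24  41 146 192 188 188 185
  184 183 180 187 183 177 182 181 183]]
```

Request:
apply_moves(motion=[{"x": -0.4, "y": 0, "z": 0.3, "roll": 0, "grip": 3.4}, {"x": 0, "y": 0, "z": 0.3, "roll": 0, "grip": 3.4}, {"x": 0, "y": 0, "z": 0, "roll": 0, "grip": 3.4}])

```text
t: 30.9
tcp_pos: [524.3, -101.3, 192.3]
ee_rot: [-0.0, 0.093, 0.996, 0.0]
ft_force: [0.4, -0.3, -0.7]
width: 0.419
gripper_force: 60.1
```

Request:
apply_moves(motion=[{"x": 0, "y": 0, "z": 0.2, "roll": 0, "grip": 3.4}, {"x": 0, "y": 0, "z": 0.2, "roll": 0, "grip": 3.4}, {"x": 0, "y": 0, "z": 0, "roll": 0, "grip": 3.4}])

```text
t: 31.2
tcp_pos: [524.0, -101.6, 189.3]
ee_rot: [0.0, 0.093, 0.996, 0.0]
ft_force: [-3.0, 2.2, 6.9]
width: 0.421
gripper_force: 61.0
```

Request:
apply_moves(motion=[{"x": 0, "y": 0, "z": 0.2, "roll": 0, "grip": 3.4}, {"x": 0, "y": 0, "z": 0.2, "roll": 0, "grip": 3.4}, {"x": 0, "y": 0, "z": 0, "roll": 0, "grip": 3.4}])

```text
t: 31.5
tcp_pos: [523.4, -101.7, 185.9]
ee_rot: [-0.0, 0.093, 0.996, -0.0]
ft_force: [-7.7, 2.5, 12.9]
width: 0.416
gripper_force: 65.8
```

```bash
python3 st.py
```

```text
t 31.5 U,V,z 533.2097498232049 -4.6282506557476495 185.91244780048197 F uvz -8.031714794131007 1.0994219680478545 12.852292487989997 M [0.43 1.46 0.  ] w 0.41570474991229234 65.77096200082451
```

Contact at the predicted height. Continuing to about 179.

Request:
apply_moves(motion=[{"x": 0, "y": 0, "z": 0.2, "roll": 0, "grip": 3.4}, {"x": 0, "y": 0, "z": 0.2, "roll": 0, "grip": 3.4}, {"x": 0, "y": 0, "z": 0.2, "roll": 0, "grip": 3.4}, {"x": 0, "y": 0, "z": 0.1, "roll": 0, "grip": 3.4}, {"x": 0, "y": 0, "z": 0, "roll": 0, "grip": 3.4}])

```text
t: 32.0
tcp_pos: [523.0, -102.0, 179.3]
ee_rot: [-0.0, 0.093, 0.996, -0.0]
ft_force: [-11.6, 0.8, 16.4]
width: 0.419
gripper_force: 73.6
```

```bash
python3 st.py
```

```text
t 32.0 U,V,z 532.856152733077 -4.9699450621529735 179.2720862403313 F uvz -11.53083120252848 -1.3567825931411965 16.37713376870307 M [ 0.16  1.99 -0.07] w 0.4191870165516592 73.6385629652068
```

Request:
apply_moves(motion=[{"x": 0, "y": 0, "z": -1, "roll": 0, "grip": 3.4}, {"x": 0, "y": 0, "z": -1, "roll": 0, "grip": 3.4}, {"x": -0.3, "y": 0, "z": 0, "roll": 0, "grip": 3.4}, {"x": 0, "y": 0, "z": 0.4, "roll": 0, "grip": 3.4}, {"x": 0, "y": 0, "z": 0.4, "roll": 0, "grip": 3.4}, {"x": 0, "y": 0, "z": 0, "roll": 0, "grip": 3.4}])

```text
t: 32.6
tcp_pos: [526.8, -102.5, 188.6]
ee_rot: [-0.001, 0.093, 0.996, 0.0]
ft_force: [-0.1, 0.2, -0.2]
width: 0.416
gripper_force: 71.5
```

```bash
python3 st.py
```

```text
t 32.6 U,V,z 536.6274376205523 -4.742965018681176 188.62554702071603 F uvz -0.17033971118370006 0.15843876893903427 -0.1736687507037421 M [ 0.02 -0.01  0.01] w 0.4155720662440872 71.50958383223042
```

Request:
apply_moves(motion=[{"x": -0.12, "y": 0, "z": 0.16, "roll": 0, "grip": 3.4}, {"x": -0.12, "y": 0, "z": 0.16, "roll": 0, "grip": 3.4}, {"x": -0.12, "y": 0, "z": 0.16, "roll": 0, "grip": 3.4}, {"x": 0, "y": 0, "z": 0, "roll": 0, "grip": 3.4}])

```text
t: 33.0
tcp_pos: [530.9, -103.3, 184.9]
ee_rot: [-0.0, 0.093, 0.996, 0.0]
ft_force: [0.0, -0.5, -1.4]
width: 0.418
gripper_force: 71.5
```

Request:
apply_moves(motion=[{"x": -0.12, "y": 0, "z": 0.16, "roll": 0, "grip": 3.4}, {"x": -0.12, "y": 0, "z": 0.16, "roll": 0, "grip": 3.4}, {"x": 0, "y": 0, "z": 0, "roll": 0, "grip": 3.4}])

```text
t: 33.3
tcp_pos: [533.2, -103.8, 181.7]
ee_rot: [-0.0, 0.093, 0.996, 0.0]
ft_force: [0.1, -0.2, -0.7]
width: 0.418
gripper_force: 71.5
```

```bash
python3 st.py
```

```text
t 33.3 U,V,z 543.1986242472135 -4.878303977017623 181.70371613678043 F uvz 0.10108292285799261 -0.19451639056463044 -0.7149607686911266 M [ 0.02 -0.03 -0.  ] w 0.41789069061746265 71.50984908104874
```

Request:
apply_moves(motion=[{"x": -0.12, "y": 0, "z": 0.16, "roll": 0, "grip": 3.4}, {"x": -0.12, "y": 0, "z": 0.16, "roll": 0, "grip": 3.4}, {"x": -0.12, "y": 0, "z": 0.16, "roll": 0, "grip": 3.4}, {"x": 0, "y": 0, "z": 0, "roll": 0, "grip": 3.4}])

```text
t: 33.7
tcp_pos: [536.0, -104.3, 176.5]
ee_rot: [-0.001, 0.093, 0.996, 0.0]
ft_force: [-5.2, -0.4, -1.7]
width: 0.422
gripper_force: 71.6
```

Request:
apply_moves(motion=[{"x": -0.12, "y": 0, "z": 0.16, "roll": 0, "grip": 3.4}, {"x": -0.06, "y": 0, "z": 0.08, "roll": 0, "grip": 3.4}, {"x": 0, "y": 0, "z": 0, "roll": 0, "grip": 3.4}])

```text
t: 34.0
tcp_pos: [536.9, -104.5, 174.5]
ee_rot: [-0.002, 0.093, 0.996, 0.0]
ft_force: [-11.3, 1.0, 2.0]
width: 0.417
gripper_force: 72.2
```

```bash
python3 st.py
```

```text
t 34.0 U,V,z 546.9542400734038 -4.927097124581849 174.5351804824835 F uvz -11.272045482094258 -1.0481601190991743 1.9919226926678555 M [ 0.1   2.06 -0.04] w 0.4174658563691097 72.20494200359099
```

Request:
apply_moves(motion=[{"x": 0.1, "y": 0, "z": 0.08, "roll": 0, "grip": 3.4}, {"x": 0, "y": 0, "z": 0.08, "roll": 0, "grip": 3.4}, {"x": 0, "y": 0, "z": 0, "roll": 0, "grip": 3.4}])

```text
t: 34.3
tcp_pos: [537.0, -104.5, 173.5]
ee_rot: [-0.0, 0.093, 0.996, -0.0]
ft_force: [-6.3, 0.9, 5.2]
width: 0.423
gripper_force: 72.5
```

```bash
python3 st.py
```

```text
t 34.3 U,V,z 547.0520344345259 -4.904842355297902 173.5183766533327 F uvz -6.314909676343308 -0.24938483774128717 5.160075316985699 M [ 0.05  1.26 -0.03] w 0.4230643329807912 72.47657076688483
```

Request:
apply_moves(motion=[{"x": -0.06, "y": 0, "z": 0.12, "roll": 0, "grip": 3.4}, {"x": -0.06, "y": 0, "z": 0.12, "roll": 0, "grip": 3.4}, {"x": 0, "y": 0, "z": 0, "roll": 0, "grip": 3.4}])

```text
t: 34.6
tcp_pos: [537.8, -104.9, 172.0]
ee_rot: [-0.0, 0.093, 0.996, -0.0]
ft_force: [-12.1, -0.0, 13.8]
width: 0.422
gripper_force: 73.5
```

```bash
python3 st.py
```

```text
t 34.6 U,V,z 547.8849240256128 -5.14178505319606 172.03948896613463 F uvz -11.92376955384075 -2.2241777015441078 13.757700127525935 M [-0.09  2.14 -0.09] w 0.42154067520386423 73.51082906825468
```

Request:
apply_moves(motion=[{"x": -0.06, "y": 0, "z": 0.1, "roll": 0, "grip": 3.4}, {"x": 0, "y": 0, "z": 0, "roll": 0, "grip": 3.4}])

```text
t: 34.8
tcp_pos: [538.1, -105.2, 171.6]
ee_rot: [-0.0, 0.094, 0.996, -0.001]
ft_force: [-14.2, 0.4, 17.7]
width: 0.419
gripper_force: 74.7
```

```bash
python3 st.py
```

```text
t 34.8 U,V,z 548.2432814333084 -5.406733928441952 171.55980661213246 F uvz -14.048186536812633 -2.1699985995491082 17.70805281820867 M [-0.29  2.81 -0.17] w 0.4185257327611866 74.7252145037055
```

Request:
apply_moves(motion=[{"x": 0, "y": 0, "z": 0, "roll": 0, "grip": 5}, {"x": 0, "y": 0, "z": 0, "roll": 0, "grip": 6.5}, {"x": 0, "y": 0, "z": 0, "roll": 0, "grip": 6.5}, {"x": 0, "y": 0, "z": -1, "roll": 0, "grip": 6.5}, {"x": 0, "y": 0, "z": -3, "roll": 0, "grip": 6.5}, {"x": 0, "y": 0, "z": -3, "roll": 0, "grip": 6.5}, {"x": 2, "y": 0, "z": -1, "roll": 0, "grip": 6.5}, {"x": 0, "y": 4, "z": 0, "roll": 0, "grip": 6.5}, {"x": 0, "y": 4, "z": 0, "roll": 0, "grip": 6.5}, {"x": 0, "y": 4, "z": 0, "roll": 0, "grip": 6.5}, {"x": 0, "y": 4, "z": 0, "roll": 0, "grip": 6.5}, {"x": 0, "y": 2, "z": 0, "roll": 0, "grip": 6.5}, {"x": 0, "y": 0, "z": 0, "roll": 0, "grip": 6.5}])

```text
t: 36.1
tcp_pos: [553.4, 78.1, 250.1]
ee_rot: [0.0, 0.092, 0.996, 0.0]
ft_force: [0.0, -0.8, -0.2]
width: 0.761
gripper_force: 0.0
```

```bash
python3 st.py
python3 - <<'E'
from h import *
s=optics.get_image("side")[:,:,::-1]; t=optics.get_image("top")[:,:,::-1]; cv2.imwrite("pics/side9.png",s);cv2.imwrite("pics/top9.png",t)
cv2.imwrite("pics/c9.png",np.clip(np.hstack([crop(s,265,145,57,75,7),crop(t,328,155,57,75,7)])*2.0,0,255).astype(np.uint8))
E
```

```text
t 36.1 U,V,z 529.9144952291313 177.6717099680572 250.14051968688094 F uvz 0.17786067709269035 -0.7878525103558112 -0.2301140856475916 M [-0.01 -0.02  0.02] w 0.7608119009840276 0.0
```

View pics/c9.png

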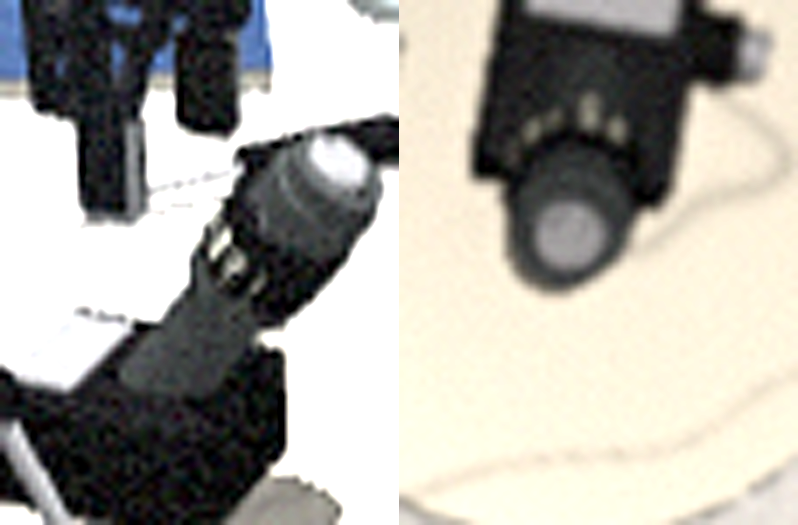

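The final picture shows both rings coaxial on the nose, with only the steel tip out (side crop (340,160), top crop (570,235)). The index and 5's neighbours are unchanged (one number right, three left), and the lever rod is still over at lower left. Handing in.

```bash
python3 -c "
from plant import ctrl
print(ctrl.close_job())"
```

```text
the job is handed in; nothing more can be done
None
```

I handed the job in at about 36 s without a verdict coming back: the sleeve reads 5 and the lever is at its end stop, while the two rings looked fully seated and square by contact force and the last picture rather than by direct measurement.

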